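# Load the amber check standard into the photometer with sprung tongs

## Robot

A 6-joint arm with a two-finger parallel gripper is mounted at the origin on the work surface. World frame = base frame: x ahead of the robot, y to its left, z up, the work surface at z = 0. Lengths are in m, angles in rad, forces in N, time in s.
With the tool pointing down it reaches from about 0.275 to 0.775 m from the base axis. Payload 14.6 kg.
Tool frame: the origin (TCP) lies between the finger pads; the fingertips stand 22 mm ahead of it and the grasp point (between the pads) lies 3 mm ahead of it; x points along the fingers, z is the direction in which the jaws open and shut, and the axes are right-handed (so a half turn about x gives the same grasp; the last joint's range is limited). The gripper opens to 85 mm and grips with 20 to 120 N. Pads are 22 mm wide; open, the fingers measure 114 mm over their backs; the gripper's body (76 mm by 85 mm) begins 54 mm behind the grasp point. The pads swing forward as they close: fully open they stand 13 mm farther back than shut.
Start: joints at [-1.337, 0.263, -0.048, 1.259, 0, 1.415], TCP at [0.199, -0.486, 0.222] pointing down, gripper open.
Joint ranges: [-2.65, 2.65], [-0.89, 1.7], [-1.18, 1.37], [-2.13, 2.11], [-1.35, 1.29], [-3.14, 3.14]. Speed limits (rad/s): [1.89, 1.89, 2.57, 2.79, 3.14, 3.14].

## Interface

Orientations are given as [roll, pitch, yaw] about the fixed x, y, z axes, in that order (R = Rz(yaw) Ry(pitch) Rx(roll)).
In Python, from rig import r gives the robot as it stands.
- The arm moves only by the shell command python3 -m jog 'ROWS'. ROWS is JSON, a list of rows, each a list of 3 entries, a list of its own where there are three numbers: the shift along the tool's x, y, z scaled (see below), then the turn about the tool's x scaled (see below), then the opening, from 0 (shut) to 1 (fully open). In form: [[[tx, ty, tz], roll, grip], ...]. A call has exactly 8 rows; each row is the pose to reach, as a shift and turn from the pose commanded when the call began, along the tool's axes at that moment; what a row does not reach only later rows make up. The controller multiplies each number of a shift by 0.3 m and each number of a turn by 120 degrees. A row lasts 1/12 s, in which the tool goes at most 41.7 mm and 7.16 degrees, less where a joint would pass 70% of its speed; a pose out of reach is approached as far as the arm can. A call with a number of a shift or a turn outside -1 to 1 is refused whole. A call with a gripper value outside its range is refused whole. The fingers move at their own pace and stop on an object; the grip force is fixed at half the most. Time passes only in rows, so rows that repeat a pose let the fingers close, or fill a call up. It gives the time, the measured TCP pose, the force and the opening at its end, in the units of the state.
- r.get_state(): the state, without advancing time (a new reading comes with each control period).
- r.snapshot(name): name is "scene" or "top" or "wrist"; returns a dict with "image" (480x640x3 uint8, red, green, blue), "fov_y" (degrees; the focal length in pixels is half the picture's height over the tangent of half this angle, whatever the lens; pixels are square), "cx", "cy" (the principal point, pixels), "T" (4x4, takes a point from camera to world coordinates); the wrist camera has in their place "T_tool_cam" (4x4, takes a point from camera to tool coordinates, whose origin is the TCP and whose axes are the tool frame's). Camera axes: x right, y up, looking along -z (the intrinsics and any distortion apply to the point x, -y, -z); pixel columns grow to the right and rows downward; lengths in m; the calibration is good to about 2 mm. The wrist camera is an equidistant fisheye: a pixel r from the principal point sees the ray r / f radians off the axis. A picture is of the moment at which its call begins: read the wrist's pose just before it. There is no depth.
- r.sign_off(): hands the job in, once; it reports no verdict.
The state is a dict: "time_s": time; "q": joint angles; "joint_velocities": joint speeds; "tau": joint torques, N m; "position": TCP position; "eef_rot": TCP orientation; "contact_force": force on the tool from outside, world axes, zero at the start; "torque": the same for the moment, N m; "width": finger opening in m.
Only numpy, scipy, OpenCV 4.12 (cv2) and the standard library are available. Lean on these libraries where they do the work, as an engineer would, in place of code of your own. Each camera call takes 0.05 s, during which the arm holds its last target.

## Task

Load the amber glass standard into the photometer: take the sprung tongs from their stand, squeeze them shut on the amber glass down in its pocket of the wooden block, draw it out, lower it into the photometer's shaft and push it past the leaf spring until you feel it land on the cell floor, whose height setting is not known. Stop pressing as soon as it has landed firmly, let it go without pulling it up again, and stand the tongs back upright in their stand. It is optical glass: touch it only with the tongs, squeeze and press it gently, and leave the other two glasses, the flask and the bottle where they are.

Things in the scene. Friction and masses are not known exactly. Their poses are not given: they have to be found in the camera images.
- amber_mid (a point): Amber glass check standard, a plain upright block 12.5 x 12.5 mm and 45 mm tall, 16 to 26 g. Point at its centre, half-way up; z up, x and y square to its sides. It starts in one of the three pockets of the wooden block, sides square to the block's, its top 30 mm below the block's top face. It chips if the tongs squeeze it with more than 18 N from each side (36 N added up).
- green_mid (a point): Green glass standard, same size and same point, in another pocket of the wooden block. Leave it.
- blue_mid (a point): Blue glass standard, same size and same point, in another pocket of the wooden block. Leave it.
- block_top (a point): Wooden storage block, 104 (x) x 60 (y) x 85 mm high, fixed; point at the centre of its top face. Three pockets in a row along its x, 34 mm apart, the middle one at its centre: each a slot 15 mm (x) by 32 mm (y) and 75 mm deep; its lowest 18 mm are narrowed in y to 14.5 mm round the foot of the glass.
- cell (a point): Point on the photometer's cell axis 65 mm below its top face: the lowest setting of the cell floor. x, y, z are the photometer's (x away from its sloped front). A loaded glass stands square and centred over this point (x held by the leaf spring). Up to 18 mm above this point the shaft guides the glass closely: 14.5 mm wide in x, 14.1 mm in y, with a small lead-in of 2 mm.
- shaft_mouth (a point): Mouth of the cell shaft in the photometer's top face, 105 mm above the bench, straight above the cell. The shaft is a slot 16.5 mm (x) by 32 mm (y) down to 20 mm above the cell point, so the tong tips go in at the glass's two y sides.
- photometer: Desk photometer, white, about 240 x 240 mm, 105 mm high at the rear, sloped panel to the front, fixed. Origin on the bench below the cell. In the cell, on the -x side, a leaf spring bulges 2 mm into the glass's place, from 5 to 21 mm above the cell point: it holds up a glass that is only dropped in; pushing past it takes about 2 to 5 N. Over 18 N in all on the glass is too much.
- tongs_grip (a point): Sprung scissor tongs standing tips down, 125 mm tall, 80 g; z up; point midway between two blue finger plates, 105 mm above the tips. Plates face +y and -y: 14 wide (x), 40 tall; open, they measure 41 mm over the outside at this height, 44 mm at their top. Pivot 60 mm above the tips. Black silicone tips that grip glass well: 8 mm wide (x), 4 mm thick (y), 20 mm tall, 22 mm apart inside.
- tongs_jaw (a joint): How far the tongs are squeezed, rad: 0 open (sprung against a stop), 0.158 when shut on a 12.5 mm glass (plates then 34 mm over the outside), 0.20 shut hard. Tips' gap = 22 mm - 60 mm x value. The spring takes about 6 N on each plate to start moving and 12 N at 0.158; 3/4 of any more squeeze comes on the glass, on each side.
- stand_floor (a point): Tongs stand, fixed: steel foot 64 x 70 mm with an aluminium sleeve, inside 12.4 mm (x) by 34 mm (y), rim 52 mm above the bench with a flared lip. Point at the centre of the sleeve's floor, 6 mm above the bench, where the tips stand; x and y as the tongs' own when they stand in it.
- seat: Cell floor on its height screw, with a rubber pad that yields 1.5 mm under about 1.5 N and then is hard. The floor is set somewhere from 0 to 9 mm above the cell point, unknown and not readable, and stays there; this origin is at the cell point. Land the glass on it with a push of 3 to 10 N; over 12 N is too much. The leaf spring then keeps the glass down on the pad.
- flask: Stoppered volumetric flask with yellow contents, 66 mm wide, 166 mm tall; origin under its centre. Leave it.
- reagent: Brown reagent bottle, 52 mm wide, 110 mm tall; origin under its centre. Leave it.
There are look-alikes about, which are no part of the job. There is more than one size of the part that bears tongs_grip; the job needs the smaller.

How it is judged:
On the way, in this order (a step that is already met when the one before it is completed fails the run):
1. the amber glass is drawn clear of the block in the tongs (z of amber_mid in the frame of block_top above 0.025 m and contact force between amber and tongs above 0.3 N), for 0.2 s.
2. the amber glass is in the photometer's cell and bears on the cell floor with over 1 N (z of amber_mid in the frame of cell below 0.033 m and horizontal distance between amber_mid and cell below 0.003 m and angle between the z axis of amber_mid and the z axis of cell, either way round below 0.06 rad and contact force between amber and seat above 1 N), for 0.05 s.
At the end, for the whole second after the job is handed in: The amber glass rests upright (0.06 rad) in the photometer's cell, within 3 mm of its centre, down on the cell floor's pad (bearing on it with over 0.1 N); the tongs rest in their stand, tips within 4 mm of its floor, plates within 20 mm sideways, upright within 0.17 rad (z of amber_mid in the frame of cell below 0.033 m and horizontal distance between amber_mid and cell below 0.003 m and angle between the z axis of amber_mid and the z axis of cell, either way round below 0.06 rad and contact force between amber and seat above 0.1 N and linear speed of amber below 0.01 m/s and horizontal distance between tongs_grip and stand_floor below 0.02 m and z of tongs_grip in the frame of stand_floor below 0.109 m and angle between tongs_grip's own z axis and vertical below 0.17 rad and linear speed of tongs below 0.02 m/s); the robot touches nothing.
It fails at once if the tongs squeeze or press the amber glass with more than 36 N (the two sides added) (contact force between amber and tongs above 36 N).
It fails at once if the amber glass is pressed on the cell floor with more than 12 N, or against the photometer with more than 18 N in all (contact force between amber and seat above 12 N or contact force between amber and photometer above 18 N).
It fails at once if the robot's fingers touch the amber glass (contact force between the fingers and amber above 0.5 N).
It fails at once if another glass is moved from its pocket (distance of any of green_mid, blue_mid from where it was at the start of the episode above 0.008 m).
It fails at once if the flask or the bottle is moved (distance of any of flask, reagent from where it was at the start of the episode above 0.015 m).
It also fails if it takes over 58 s, if anything falls off the work surface, if the arm or the gripper's body presses on something with over 40 N, if the wrist force passes 120 N, or if a joint passes its speed limit or range.

## Working session

There is one attempt and no reset: what is moved stays moved. The work goes in short steps, Python scripts to look and compute and a shell command to move; the robot and the scene stay as the last step left them, time stands still between calls to the robot, and variables do not carry over. Pictures are saved under pics/ and viewed, and the job is handed in when it is done.

```bash
mkdir -p pics; ls; python3 - <<'E'
from rig import r
import cv2
print(r.get_state())
for n in ("scene","top","wrist"):
    s=r.snapshot(n); cv2.imwrite(f"pics/{n}0.png",s["image"][:,:,::-1]); print(n,{k:v for k,v in s.items() if k!="image"})
E
```

```text
pics
{'time_s': 0.0, 'q': array([-1.33732461e+00,  2.63518480e-01, -4.89574625e-02,  1.25940874e+00,
        1.60890005e-07,  1.41548866e+00]), 'joint_velocities': array([-0.00036938,  0.00087473,  0.00113962,  0.00123014, -0.00018502,
        0.00137696]), 'tau': array([ 1.97040514e-03, -6.37613225e+01,  3.84566367e+01,  1.39317036e-02,
       -5.24140910e-05, -2.20737195e-05]), 'position': array([ 0.19892746, -0.48552928,  0.22121988]), 'eef_rot': array([2.98613716, 1.56970797, 1.80412022]), 'contact_force': array([0.42064691, 0.41043594, 0.37340576]), 'torque': array([-0.05814755,  0.04084462, -0.03361253]), 'width': 0.08509798025093768}
scene {'fov_y': 49.82832474259402, 'cx': 324.12164260920997, 'cy': 239.753716897271, 'T': array([[-0.57167213, -0.63513014,  0.51942341,  0.99542355],
       [ 0.82027966, -0.456483  ,  0.34462232,  0.39206181],
       [ 0.01822793,  0.62308344,  0.78194295,  0.77215372],
       [ 0.        ,  0.        ,  0.        ,  1.        ]])}
top {'fov_y': 51.920936903691654, 'cx': 320.81019763357574, 'cy': 238.08523572116334, 'T': array([[-0.00247515,  0.99346119, -0.11414351,  0.42226328],
       [-0.99966362, -0.00540501, -0.02536588,  0.06470165],
       [-0.02581696,  0.11404234,  0.99314039,  0.9816143 ],
       [ 0.        ,  0.        ,  0.        ,  1.        ]])}
wrist {'fov_y': 65.70646984690485, 'cx': 318.3153438095818, 'cy': 239.29722877352876, 'T_tool_cam': array([[-1.60692721e-04,  2.80105946e-01, -9.59969079e-01,
        -1.52189986e-01],
       [-9.93284409e-04,  9.59968573e-01,  2.80105965e-01,
         6.95815636e-02],
       [ 9.99999494e-01,  9.98533309e-04,  1.23964907e-04,
        -6.27171071e-04],
       [ 0.00000000e+00,  0.00000000e+00,  0.00000000e+00,
         1.00000000e+00]])}
```

View pics/scene0.png

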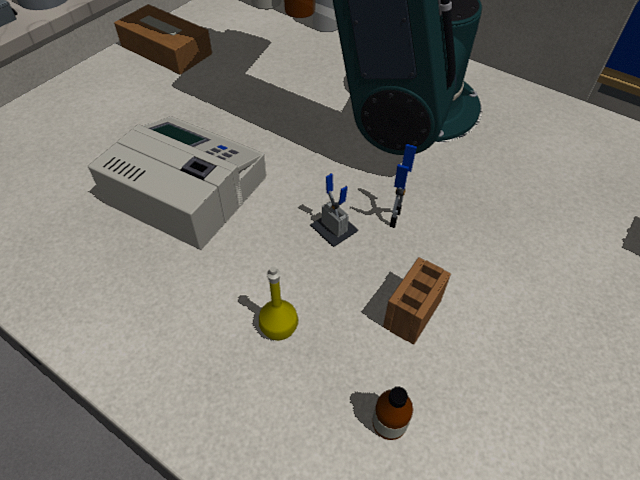

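View pics/top0.png

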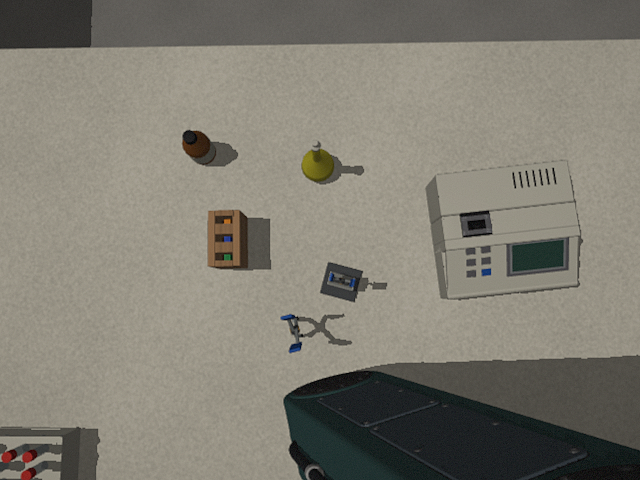

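View pics/wrist0.png

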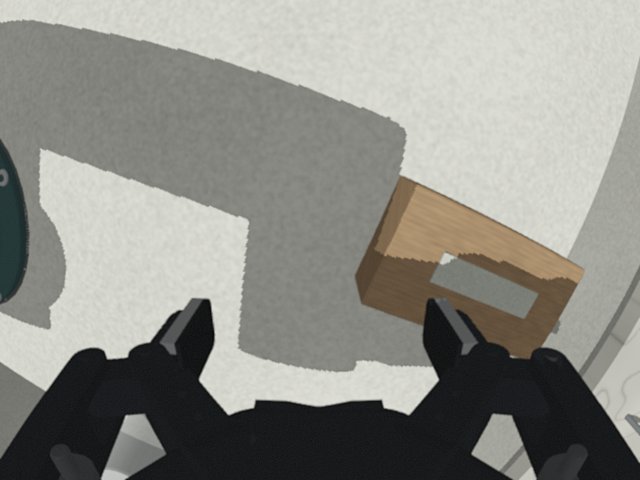

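```bash
cat > h.py <<'E'
import numpy as np, cv2
from scipy.spatial.transform import Rotation as Ro
def ray(s,u,v,Tw=None):
    h=480; f=h/2/np.tan(np.radians(s["fov_y"])/2)
    a=(u-s["cx"]);b=(v-s["cy"])
    if "T" in s:
        d=np.array([a/f,-b/f,-1.]);T=s["T"]
    else:
        rr=np.hypot(a,b);th=rr/f
        d=np.array([np.sin(th)*a/max(rr,1e-9),-np.sin(th)*b/max(rr,1e-9),-np.cos(th)]);T=Tw@s["T_tool_cam"]
    d=T[:3,:3]@d
    return T[:3,3],d/np.linalg.norm(d)
def plane(s,u,v,z,Tw=None):
    o,d=ray(s,u,v,Tw); return o+d*(z-o[2])/d[2]
def proj(s,p,Tw=None):
    f=240/np.tan(np.radians(s["fov_y"])/2)
    T=s["T"] if "T" in s else Tw@s["T_tool_cam"]
    c=np.linalg.inv(T)@np.r_[p,1]
    if "T" in s: return np.array([s["cx"]+f*c[0]/-c[2],s["cy"]-f*c[1]/-c[2]])
    th=np.arctan2(np.hypot(c[0],c[1]),-c[2]);ph=np.hypot(c[0],c[1])
    return np.array([s["cx"]+f*th*c[0]/ph,s["cy"]-f*th*c[1]/ph])
def toolT(st):
    T=np.eye(4);T[:3,:3]=Ro.from_euler("xyz",st["eef_rot"]).as_matrix();T[:3,3]=st["position"];return T
def tri(rays):
    A=np.zeros((3,3));b=np.zeros(3)
    for o,d in rays:
        P=np.eye(3)-np.outer(d,d);A+=P;b+=P@o
    x=np.linalg.solve(A,b); return x,[np.linalg.norm((np.eye(3)-np.outer(d,d))@(x-o)) for o,d in rays]
E
python3 - <<'E'
from rig import r
import cv2
st=r.get_state()
a=r.snapshot("top")["image"][:,:,::-1]; b=r.snapshot("scene")["image"][:,:,::-1]
cv2.imwrite("pics/t1.png",cv2.resize(a[190:370,200:400],None,fx=4,fy=3.3,interpolation=cv2.INTER_CUBIC)[:600] if 0 else cv2.resize(a[200:350,200:400],None,fx=4,fy=4,interpolation=cv2.INTER_CUBIC))
cv2.imwrite("pics/t2.png",cv2.resize(a[150:300,420:600],None,fx=4,fy=4,interpolation=cv2.INTER_CUBIC))
cv2.imwrite("pics/s1.png",cv2.resize(b[130:260,290:460],None,fx=4,fy=4,interpolation=cv2.INTER_CUBIC))
E
```

```text
(no output)
```

View pics/t1.png

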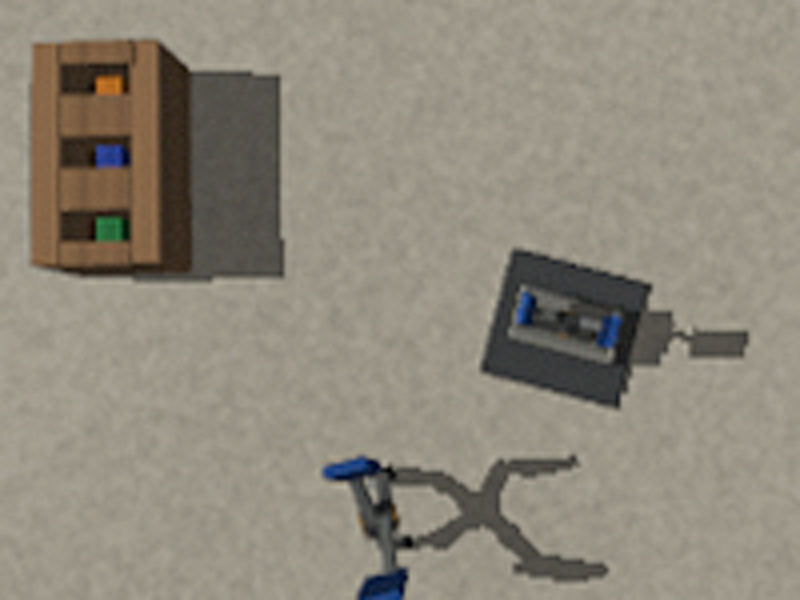

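View pics/t2.png

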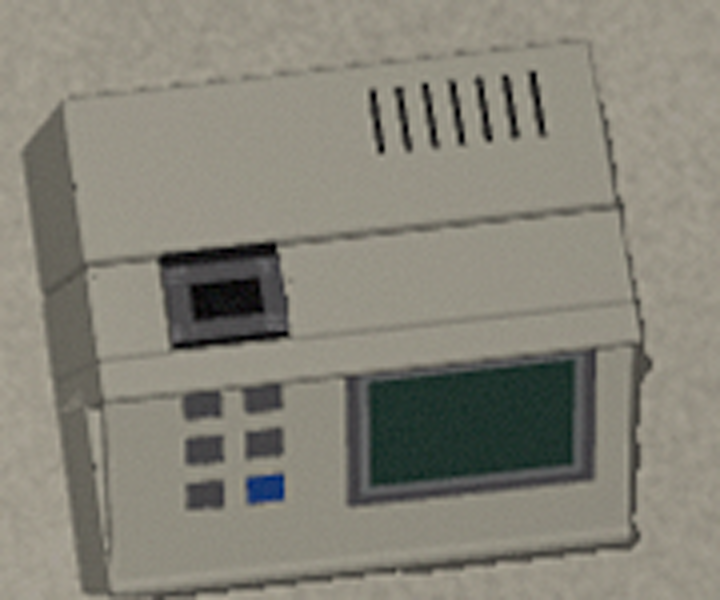

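View pics/s1.png

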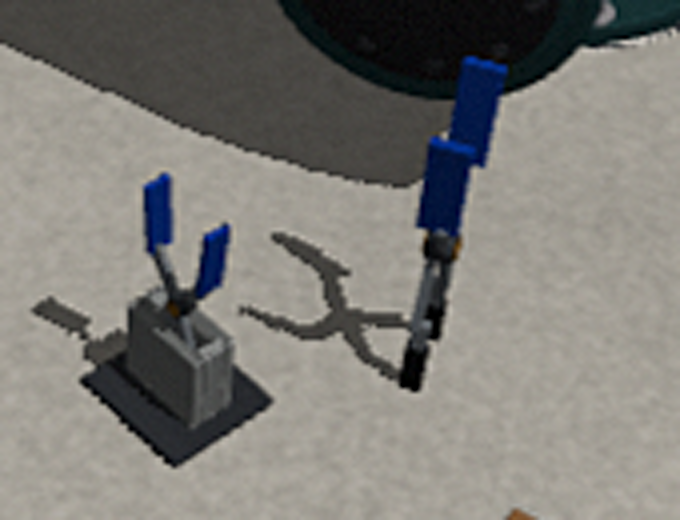

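```bash
python3 - <<'E'
from rig import r
from h import *
s=r.snapshot("top"); c=r.snapshot("scene")
t1=lambda X,Y:(200+(X+.5)/4-.5,200+(Y+.5)/4-.5)
t2=lambda X,Y:(420+(X+.5)/4-.5,150+(Y+.5)/4-.5)
for n,p,z in [("pocketA",(95,80),.085),("B",(95,152),.085),("G",(95,227),.085)]:
    print(n,plane(s,*t1(*p),z).round(4))
for p in [(190,285),(262,277),(266,312),(194,321)]: print("shaft",plane(s,*t2(*p),.105).round(4))
for p in [(512,250),(652,287),(619,407),(482,370)]: print("foot",plane(s,*t1(*p),.004).round(4))
img=s["image"];hsv=cv2.cvtColor(img,cv2.COLOR_RGB2HSV)
m=cv2.inRange(hsv,(110,120,60),(125,255,255));n,l,st,ce=cv2.connectedComponentsWithStats(m)
hc=cv2.cvtColor(c["image"],cv2.COLOR_RGB2HSV);mc=cv2.inRange(hc,(110,120,60),(125,255,255));n2,l2,st2,ce2=cv2.connectedComponentsWithStats(mc)
print([(ce[i].round(1),st[i][4]) for i in range(1,n) if st[i][4]>8]);print([(ce2[i].round(1),st2[i][4]) for i in range(1,n2) if st2[i][4]>8])
E
```

```text
pocketA [0.5606 0.2677 0.085 ]
B [0.5271 0.2671 0.085 ]
G [0.4925 0.2664 0.085 ]
shaft [ 0.5525 -0.1741  0.105 ]
shaft [ 0.5559 -0.2061  0.105 ]
shaft [ 0.5401 -0.2072  0.105 ]
shaft [ 0.5363 -0.1753  0.105 ]
foot [0.4865 0.0763 0.004 ]
foot [0.4679 0.0071 0.004 ]
foot [0.4091 0.024  0.004 ]
foot [0.4274 0.0913 0.004 ]
[(array([226.9, 238.2]), np.int32(34)), (array([483.1, 271.9]), np.int32(14)), (array([295.5, 345.8]), np.int32(14))]
[(array([222., 147.]), np.int32(25)), (array([408. , 157.4]), np.int32(268)), (array([329.2, 182.8]), np.int32(101)), (array([343.1, 194.3]), np.int32(74))]
```

```bash
python3 - <<'E'
from rig import r
from h import *
s=r.snapshot("top"); c=r.snapshot("scene")
t1=lambda X,Y:(200+(X+.5)/4-.5,200+(Y+.5)/4-.5)
s1=lambda X,Y:(290+(X+.5)/4-.5,130+(Y+.5)/4-.5)
for n,a,b in [("bigA",(385,585),(480,110)),("bigB",(350,468),(446,185)),("bigA2",(350,468),(480,110)),("bigB2",(385,585),(446,185)),("pL",(527,308),(214,260)),("pR",(610,330),(158,213))]:
    print(n,*tri([ray(s,*t1(*a)),ray(c,*s1(*b))]))
for n,p,z in [("flask",(318,165),.03),("bottle",(190,137),.11)]: print(n,plane(s,*p,z))
T=toolT(r.get_state());print(T.round(3))
# target: tool x down, tool z along tongs y (yaw)
for yaw in(-.257,):
    for sg in (1,-1):
        z=sg*np.array([-np.sin(yaw),np.cos(yaw),0]);x=np.array([0,0,-1.]);R=np.c_[x,np.cross(z,x),z]
        rel=T[:3,:3].T@R; print(sg,np.degrees(np.arctan2(rel[2,1],rel[1,1])),"tool y",R[:,1])
E
```

```text
bigA [0.33653486 0.13012487 0.14546641] [np.float64(0.0022502049085519203), np.float64(0.002250204908551978)]
bigB [0.38578143 0.14311579 0.14543356] [np.float64(0.00012281089892170552), np.float64(0.00012281089892177756)]
bigA2 [0.38483543 0.14469125 0.18914957] [np.float64(0.006434714133015301), np.float64(0.006434714133015316)]
bigB2 [0.33492176 0.12761952 0.09611794] [np.float64(0.004809712032376012), np.float64(0.004809712032375975)]
pL [0.45355281 0.06908252 0.11082233] [np.float64(0.0006820014924690876), np.float64(0.0006820014924691468)]
pR [0.44382897 0.03257497 0.11052912] [np.float64(0.0005951751023015842), np.float64(0.0005951751023015987)]
flask [0.67716201 0.09420647 0.03      ]
bottle [0.71059228 0.32678967 0.11      ]
[[-0.     0.925  0.379  0.199]
 [ 0.     0.379 -0.925 -0.486]
 [-1.    -0.    -0.     0.222]
 [ 0.     0.     0.     1.   ]]
1 -142.99940509066036 tool y [-0.96715687  0.25418023  0.        ]
-1 37.000594909339654 tool y [ 0.96715687 -0.25418023  0.        ]
```

```bash
python3 -m jog '[[[-0.13,0.73,-0.67],0,1],[[-0.13,0.73,-0.67],0,1],[[-0.13,0.73,-0.67],0,1],[[-0.13,0.73,-0.67],0,1],[[-0.13,0.73,-0.67],0,1],[[-0.13,0.73,-0.67],0,1],[[-0.13,0.73,-0.67],0,1],[[-0.13,0.73,-0.67],0,1]]' && python3 -m jog '[[[0,0.72,-0.67],0.308,1],[[0,0.72,-0.67],0.308,1],[[0,0.72,-0.67],0.308,1],[[0,0.72,-0.67],0.308,1],[[0,0.72,-0.67],0.308,1],[[0,0.72,-0.67],0.308,1],[[0,0.72,-0.67],0.308,1],[[0,0.72,-0.67],0.308,1]]'
python3 - <<'E'
from rig import r
from h import *
st=r.get_state();s=r.snapshot("wrist");cv2.imwrite("pics/w1.png",s["image"][:,:,::-1]);print(toolT(st).round(4),st["time_s"],st["contact_force"])
E
```

```text
time_s: 1.12
position: [0.3267, -0.2125, 0.2618]
eef_rot: [1.16, 1.569, -0.018]
contact_force: [-0.6, -1.2, 0.5]
width: 0.0856
time_s: 1.78
position: [0.4322, -0.004, 0.2607]
eef_rot: [-3.139, 1.547, 1.363]
contact_force: [0.2, -0.2, -0.7]
width: 0.0853
[[ 5.000e-03  9.778e-01 -2.094e-01  4.322e-01]
 [ 2.360e-02 -2.094e-01 -9.775e-01 -4.000e-03]
 [-9.997e-01 -1.000e-04 -2.410e-02  2.607e-01]
 [ 0.000e+00  0.000e+00  0.000e+00  1.000e+00]] 1.7833 [ 0.1593194  -0.20172548 -0.72455018]
```

View pics/w1.png

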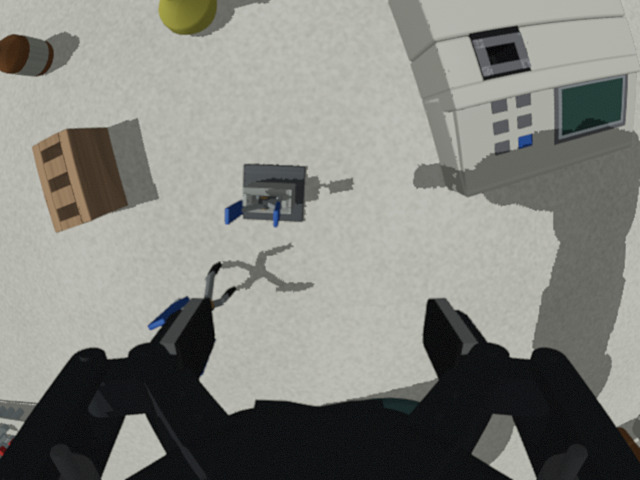

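```bash
python3 -m jog '[[[0,0,0],0,1],[[0,0,0],0,1],[[0,0,0],0,1],[[0,0,0],0,1],[[0,0,0],0,1],[[0,0,0],0,1],[[0,0,0],0,1],[[0,0,0],0,1]]' 
python3 - <<'E'
from rig import r
from h import *
st=r.get_state();s=r.snapshot("wrist");cv2.imwrite("pics/w2.png",s["image"][:,:,::-1]);T=toolT(st);print(T.round(4),st["time_s"],st["contact_force"])
im=cv2.resize(s["image"][120:270,20:220][:,:,::-1],None,fx=4,fy=4,interpolation=cv2.INTER_CUBIC);cv2.imwrite("pics/w2b.png",im)
E
```

```text
time_s: 2.5
position: [0.4313, -0.0067, 0.2607]
eef_rot: [-3.127, 1.548, 1.365]
contact_force: [-0.8, -0.0, -0.7]
width: 0.0854
[[ 4.700e-03  9.759e-01 -2.182e-01  4.313e-01]
 [ 2.260e-02 -2.183e-01 -9.756e-01 -6.700e-03]
 [-9.997e-01 -3.000e-04 -2.310e-02  2.607e-01]
 [ 0.000e+00  0.000e+00  0.000e+00  1.000e+00]] 2.5 [-0.77013159 -0.01301858 -0.72182506]
```

View pics/w2.png

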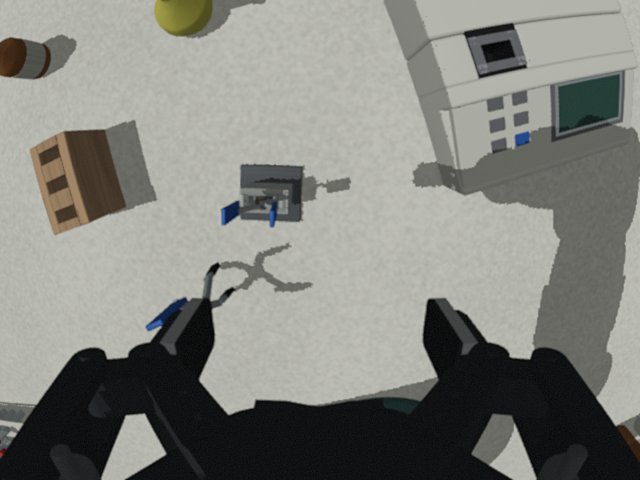

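```bash
python3 -m jog '[[[0,0,-0.04],0.005,1],[[0,0.005,-0.08],0.01,1],[[0,0.01,-0.12],0.015,1],[[0,0.015,-0.16],0.019,1],[[0,0.015,-0.2],0.019,1],[[0,0.015,-0.2],0.019,1],[[0,0.015,-0.2],0.019,1],[[0,0.015,-0.2],0.019,1]]' 
python3 - <<'E'
from rig import r
from h import *
st=r.get_state();s=r.snapshot("wrist");cv2.imwrite("pics/w3.png",s["image"][:,:,::-1]);T=toolT(st);print(T.round(4),st["time_s"],st["contact_force"])
E
```

```text
time_s: 3.22
position: [0.4392, 0.006, 0.2621]
eef_rot: [-3.103, 1.516, 1.401]
contact_force: [0.6, 0.2, -0.2]
width: 0.0854
[[ 0.0092  0.9783 -0.207   0.4392]
 [ 0.0538 -0.2072 -0.9768  0.006 ]
 [-0.9985 -0.0021 -0.0545  0.2621]
 [ 0.      0.      0.      1.    ]] 3.2167 [ 0.56863141  0.23187552 -0.22054102]
```

View pics/w3.png

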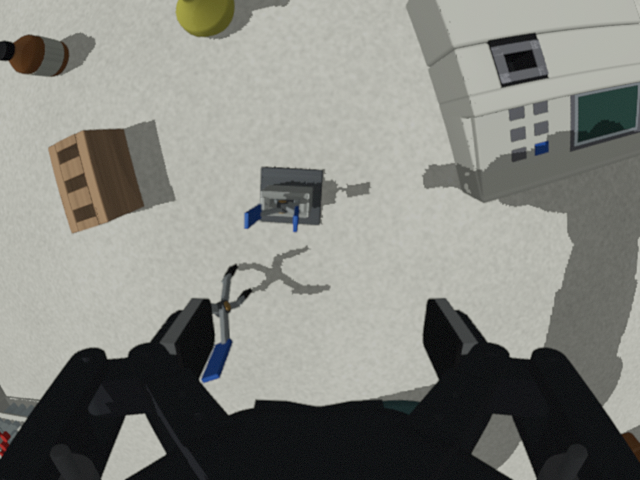

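```bash
python3 - <<'E'
from rig import r
st=r.get_state();print(st["q"].round(3),st["joint_velocities"].round(3))
E
```

```text
[-0.21   0.101 -0.149  1.324  0.055  3.141] [-0.001 -0.     0.001 -0.    -0.001  0.001]
```

```bash
python3 -m jog '[[[0,0,0],-0.057,1],[[0,0,0],-0.114,1],[[0,0,0],-0.171,1],[[0,0,0],-0.228,1],[[0,0,0],-0.285,1],[[0,0,0],-0.342,1],[[0,0,0],-0.399,1],[[0,0,0],-0.456,1]]' 
python3 - <<'E'
from rig import r
from h import *
st=r.get_state();T=toolT(st);print(T.round(4),st["time_s"],st["q"].round(3))
E
```

```text
time_s: 3.93
position: [0.4391, 0.0059, 0.2621]
eef_rot: [2.219, 1.516, 1.4]
contact_force: [0.5, -0.5, -0.2]
width: 0.0855
[[ 0.0092  0.7302  0.6832  0.4391]
 [ 0.0537  0.6819 -0.7295  0.0059]
 [-0.9985  0.0434 -0.0329  0.2621]
 [ 0.      0.      0.      1.    ]] 3.9333 [-0.21   0.101 -0.149  1.324  0.054  2.18 ]
```

```bash
for i in 1; do python3 -m jog '[[[0,0,0],-0.059,1],[[0,0,0],-0.118,1],[[0,0,0],-0.177,1],[[0,0,0],-0.236,1],[[0,0,0],-0.295,1],[[0,0,0],-0.354,1],[[0,0,0],-0.413,1],[[0,0,0],-0.472,1]]';  python3 -m jog '[[[0,0,0],-0.059,1],[[0,0,0],-0.118,1],[[0,0,0],-0.177,1],[[0,0,0],-0.236,1],[[0,0,0],-0.295,1],[[0,0,0],-0.354,1],[[0,0,0],-0.413,1],[[0,0,0],-0.472,1]]';  python3 -m jog '[[[0,0,0],-0.059,1],[[0,0,0],-0.118,1],[[0,0,0],-0.177,1],[[0,0,0],-0.236,1],[[0,0,0],-0.295,1],[[0,0,0],-0.354,1],[[0,0,0],-0.413,1],[[0,0,0],-0.472,1]]'; done
python3 - <<'E'
from rig import r
from h import *
st=r.get_state();T=toolT(st);print(T.round(4),st["time_s"],st["q"].round(3))
s=r.snapshot("wrist");cv2.imwrite("pics/w4.png",s["image"][:,:,::-1])
E
```

```text
time_s: 4.6
position: [0.4391, 0.0059, 0.2621]
eef_rot: [1.229, 1.516, 1.399]
contact_force: [0.1, 0.5, -0.4]
width: 0.0853
time_s: 5.27
position: [0.4391, 0.0059, 0.2621]
eef_rot: [0.241, 1.516, 1.4]
contact_force: [-0.3, 0.0, -0.9]
width: 0.085
time_s: 5.93
position: [0.4391, 0.0059, 0.2621]
eef_rot: [-0.746, 1.516, 1.401]
contact_force: [0.6, -0.3, -0.4]
width: 0.0854
[[ 0.0092 -0.8384 -0.545   0.4391]
 [ 0.0537 -0.5438  0.8375  0.0059]
 [-0.9985 -0.037   0.04    0.2621]
 [ 0.      0.      0.      1.    ]] 5.9333 [-0.21   0.101 -0.149  1.324  0.054 -0.786]
```

View pics/w4.png

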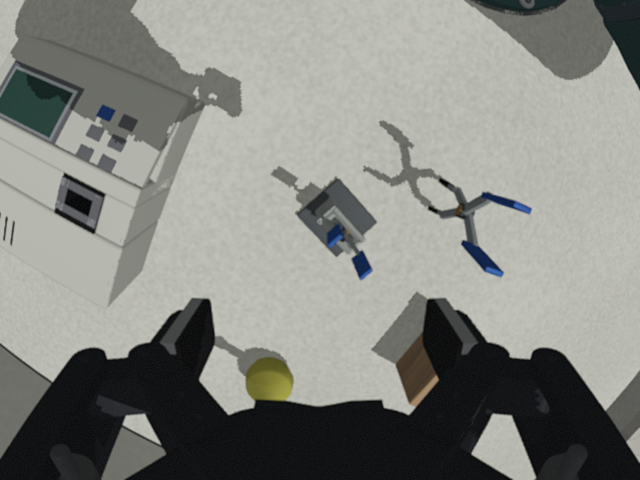

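```bash
python3 -m jog '[[[0,0,0],-0.059,1],[[0,0,0],-0.118,1],[[0,0,0],-0.177,1],[[0,0,0],-0.236,1],[[0,0,0],-0.295,1],[[0,0,0],-0.354,1],[[0,0,0],-0.413,1],[[0,0,0],-0.472,1]]';  python3 -m jog '[[[0,0,0],-0.059,1],[[0,0,0],-0.118,1],[[0,0,0],-0.177,1],[[0,0,0],-0.236,1],[[0,0,0],-0.295,1],[[0,0,0],-0.354,1],[[0,0,0],-0.413,1],[[0,0,0],-0.472,1]]';  python3 -m jog '[[[0,0,0],-0.059,1],[[0,0,0],-0.118,1],[[0,0,0],-0.177,1],[[0,0,0.05],-0.184,1],[[0,0,0.1],-0.19,1],[[0,0,0.15],-0.19,1],[[0,0,0.2],-0.19,1],[[0,0,0.2],-0.19,1]]'
python3 - <<'E'
from rig import r
from h import *
st=r.get_state();T=toolT(st);print(T.round(4),st["time_s"],st["q"].round(3))
E
```

```text
time_s: 6.65
position: [0.4392, 0.0059, 0.2621]
eef_rot: [-1.732, 1.516, 1.4]
contact_force: [0.1, 0.4, 0.2]
width: 0.0856
time_s: 7.32
position: [0.4391, 0.0059, 0.2621]
eef_rot: [-2.721, 1.516, 1.4]
contact_force: [0.3, 0.2, 0.4]
width: 0.0855
time_s: 7.98
position: [0.413, -0.0088, 0.2591]
eef_rot: [-3.06, 1.544, 1.411]
contact_force: [-0.7, -0.3, 0.5]
width: 0.0853
[[ 0.0042  0.9711 -0.2385  0.413 ]
 [ 0.026  -0.2386 -0.9708 -0.0088]
 [-0.9997 -0.0021 -0.0262  0.2591]
 [ 0.      0.      0.      1.    ]] 7.9833 [-0.238  0.059 -0.203  1.311  0.026 -3.139]
```

```bash
python3 -m jog '[[[0,0,0.04],0,1],[[0,0,0.08],0,1],[[0,0,0.12],0,1],[[0,0,0.16],0,1],[[0,0,0.18],0,1],[[0,0,0.18],0,1],[[0,0,0.18],0,1],[[0,0,0.18],0,1]]'
python3 - <<'E'
from rig import r
from h import *
st=r.get_state();T=toolT(st);print(T.round(4),st["time_s"],st["q"].round(3))
E
```

```text
time_s: 8.65
position: [0.4102, -0.03, 0.2576]
eef_rot: [-2.424, 1.567, 2.014]
contact_force: [0.1, -0.2, -0.6]
width: 0.0852
[[-0.0016  0.9625 -0.2713  0.4102]
 [ 0.0034 -0.2713 -0.9625 -0.03  ]
 [-1.     -0.0024 -0.0028  0.2576]
 [ 0.      0.      0.      1.    ]] 8.65 [-2.740e-01  5.900e-02 -2.070e-01  1.308e+00  3.000e-03 -3.141e+00]
```

```bash
python3 -m jog '[[[0,0,0],0.059,1],[[0,0.01,-0.05],0.118,1],[[0,0.02,-0.1],0.177,1],[[0,0.03,-0.15],0.236,1],[[0,0.04,-0.2],0.295,1],[[0,0.05,-0.25],0.354,1],[[0,0.05,-0.294],0.413,1],[[0,0.05,-0.294],0.472,1]]';  python3 -m jog '[[[0,0,0],0.059,1],[[0,0,0],0.118,1],[[0,0,0],0.177,1],[[0,0,0],0.236,1],[[0,0,0],0.295,1],[[0,0,0],0.354,1],[[0,0,0],0.413,1],[[0,0,0],0.472,1]]';  python3 -m jog '[[[0,0,0],0.059,1],[[0,0,0],0.118,1],[[0,0,0],0.177,1],[[0,0,0],0.236,1],[[0,0,0],0.295,1],[[0,0,0],0.354,1],[[0,0,0],0.413,1],[[0,0,0],0.472,1]]'
python3 - <<'E'
from rig import r
from h import *
st=r.get_state();T=toolT(st);print(T.round(4),st["time_s"],st["q"].round(3))
z=T[:3,2];print(np.degrees(np.arctan2(-z[0],z[1])))
s=r.snapshot("wrist");cv2.imwrite("pics/w5.png",s["image"][:,:,::-1])
E
```

```text
time_s: 9.32
position: [0.449, 0.0526, 0.2577]
eef_rot: [-1.462, 1.567, 1.983]
contact_force: [1.1, -0.4, 0.5]
width: 0.0851
time_s: 9.98
position: [0.4485, 0.051, 0.2578]
eef_rot: [-0.441, 1.567, 2.013]
contact_force: [0.7, -0.3, 0.5]
width: 0.0854
time_s: 10.65
position: [0.4485, 0.051, 0.2578]
eef_rot: [0.545, 1.567, 2.011]
contact_force: [-0.6, -0.3, -0.7]
width: 0.0856
[[-0.0016 -0.9945  0.1045  0.4485]
 [ 0.0034  0.1044  0.9945  0.051 ]
 [-1.      0.0019  0.0032  0.2578]
 [ 0.      0.      0.      1.    ]] 10.65 [-0.07   0.128 -0.127  1.318  0.003  0.035]
-5.99563130562437
```

View pics/w5.png

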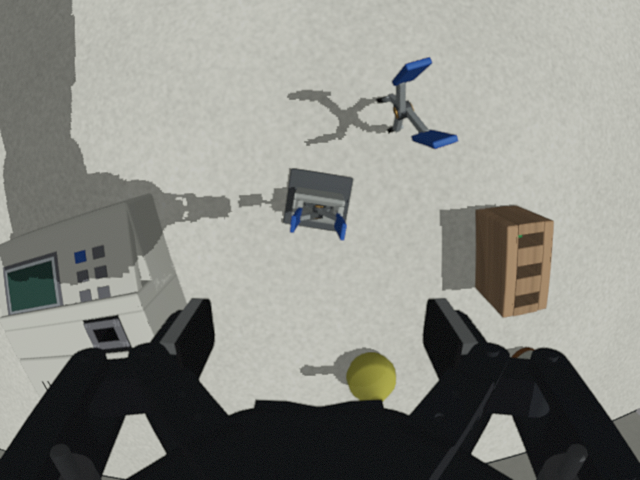

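```bash
python3 - <<'E'
from rig import r
from h import *
st=r.get_state();T=toolT(st);s=r.snapshot("wrist");im=s["image"]
hsv=cv2.cvtColor(im,cv2.COLOR_RGB2HSV);m=cv2.inRange(hsv,(110,120,60),(125,255,255))
n,l,a,ce=cv2.connectedComponentsWithStats(m)
P=[]
for i in range(1,n):
    if a[i][4]>60:
        p=plane(s,*ce[i],.111,T);print(ce[i].round(1),a[i],p.round(4))
        if abs(ce[i][0]-318)<40:P.append(p)
P=np.array(P);d=P[0]-P[1];d=d*np.sign(d[1]);print("mid",P.mean(0),"yaw",np.degrees(np.arctan2(-d[0],d[1])),np.linalg.norm(d))
for p in [(531,240),(529,270),(527,299)]:print(plane(s,*p,.085,T).round(4))
print(plane(s,107,334,.105,T).round(4))
T2=np.array([[4.7e-3,.9759,-.2182,.4313],[.0226,-.2183,-.9756,-.0067],[-.9997,-.0003,-.0231,.2607],[0,0,0,1]])
for p in [(49,157),(58,184),(67,213)]:print(plane(s,*p,.085,T2).round(4))
print(plane(s,497,49,.105,T2).round(4))
c=im[160:250,270:370][:,:,::-1];cv2.imwrite("pics/w5b.png",cv2.resize(c,None,fx=6,fy=6,interpolation=cv2.INTER_CUBIC))
c=im[195:325,460:560][:,:,::-1];cv2.imwrite("pics/w5c.png",cv2.resize(c,None,fx=4,fy=4,interpolation=cv2.INTER_CUBIC))
E
```

```text
[407.1  72.9] [392  60  38  25 220] [0.3323 0.1365 0.111 ]
[430.3 136.4] [412 130  43  17 236] [0.3859 0.1507 0.111 ]
[296.  218.4] [291 208  11  24 104] [0.4424 0.0333 0.111 ]
[339.3 224.4] [335 214  11  26  98] [0.4517 0.0683 0.111 ]
[ 81.  258.6] [ 76 253  11  13  72] [ 0.455  -0.1862  0.111 ]
mid [0.44707007 0.05077176 0.111     ] yaw -14.843621566049256 0.036215760120965335
[0.4959 0.2655 0.085 ]
[0.529  0.2655 0.085 ]
[0.5633 0.2666 0.085 ]
[ 0.543  -0.1883  0.105 ]
[0.5629 0.2677 0.085 ]
[0.5308 0.2644 0.085 ]
[0.4973 0.2632 0.085 ]
[ 0.551  -0.1891  0.105 ]
```

View pics/w5b.png

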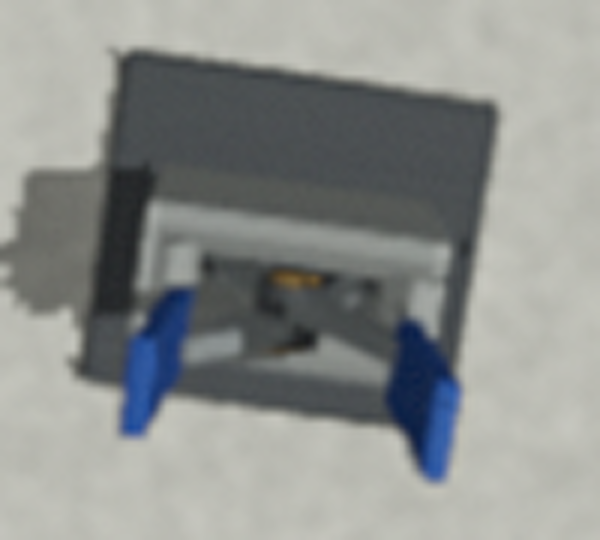

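View pics/w5c.png

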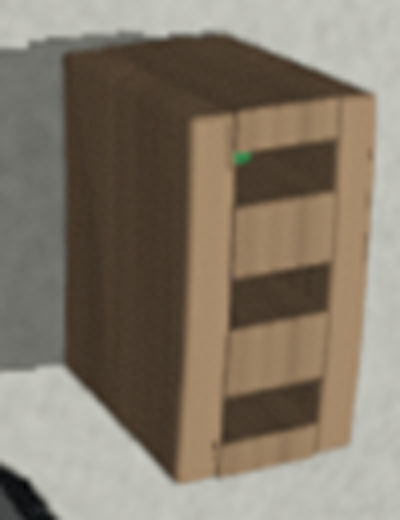

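```bash
python3 -m jog '[[[0,0.003,-0.002],0.037,1],[[0,0.003,-0.002],0.0735,1],[[0.08,0.003,-0.002],0.0735,1],[[0.16,0.003,-0.002],0.0735,1],[[0.22,0.003,-0.002],0.0735,1],[[0.22,0.003,-0.002],0.0735,1],[[0.22,0.003,-0.002],0.0735,1],[[0.22,0.003,-0.002],0.0735,1]]'
python3 - <<'E'
from rig import r
from h import *
st=r.get_state();T=toolT(st);print(T.round(4),st["time_s"],st["q"].round(3))
z=T[:3,2];print(np.degrees(np.arctan2(-z[0],z[1])))
s=r.snapshot("wrist");im=s["image"]
hsv=cv2.cvtColor(im,cv2.COLOR_RGB2HSV);m=cv2.inRange(hsv,(110,120,60),(125,255,255))
n,l,a,ce=cv2.connectedComponentsWithStats(m)
for i in range(1,n):
    if a[i][4]>60: print(ce[i].round(1),a[i],plane(s,*ce[i],.111,T).round(4))
cv2.imwrite("pics/w6.png",im[:,:,::-1])
E
```

```text
time_s: 11.42
position: [0.4479, 0.0505, 0.1929]
eef_rot: [0.397, 1.568, 1.717]
contact_force: [0.3, 0.2, 0.2]
width: 0.085
[[-5.000e-04 -9.687e-01  2.481e-01  4.479e-01]
 [ 3.200e-03  2.481e-01  9.687e-01  5.050e-02]
 [-1.000e+00  1.300e-03  3.000e-03  1.929e-01]
 [ 0.000e+00  0.000e+00  0.000e+00  1.000e+00]] 11.4167 [-0.071  0.149 -0.279  1.143  0.003  0.18 ]
-14.366925809896333
[406.4  40. ] [386  18  49  42 472] [0.3303 0.138  0.111 ]
[447.2 119.1] [422 110  59  23 471] [0.3861 0.152  0.111 ]
[291.  244.9] [285 229  13  35 219] [0.4426 0.033  0.111 ]
[346.7 245. ] [341 230  14  35 205] [0.4519 0.0686 0.111 ]
[ 60.4 314.4] [ 55 308  12  14  98] [ 0.4531 -0.1801  0.111 ]
```

View pics/w6.png

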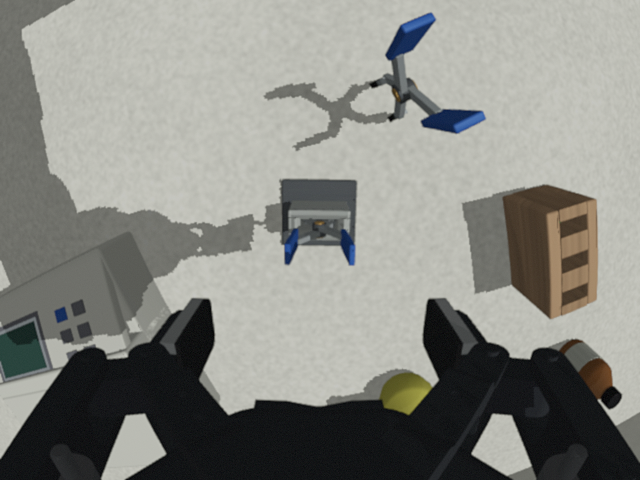

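```bash
python3 -m jog '[[[0.06,0.002,0],0.004,1],[[0.12,0.002,0],0.004,1],[[0.17,0.002,0],0.004,1],[[0.21,0.002,0],0.004,1],[[0.245,0.002,0],0.004,1],[[0.265,0.002,0],0.004,1],[[0.265,0.002,0],0.004,0.6],[[0.265,0.002,0],0.004,0.6]]'
python3 - <<'E'
from rig import r
from h import *
st=r.get_state();T=toolT(st);print(T.round(4),st["time_s"],st["contact_force"],st["width"])
s=r.snapshot("wrist");cv2.imwrite("pics/w7.png",s["image"][:,:,::-1])
E
```

```text
time_s: 12.13
position: [0.4472, 0.0509, 0.113]
eef_rot: [0.534, 1.567, 1.844]
contact_force: [0.7, -1.0, 0.3]
width: 0.0638
[[-9.000e-04 -9.662e-01  2.578e-01  4.472e-01]
 [ 3.200e-03  2.578e-01  9.662e-01  5.090e-02]
 [-1.000e+00  1.700e-03  2.900e-03  1.130e-01]
 [ 0.000e+00  0.000e+00  0.000e+00  1.000e+00]] 12.1333 [ 0.65540158 -0.98935285  0.34846397] 0.06376209304957875
```

View pics/w7.png

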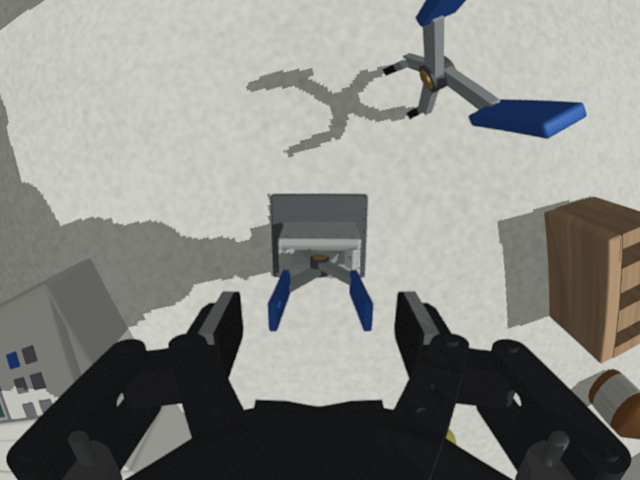

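```bash
python3 -m jog '[[[0,0,0],0,0.5],[[0,0,0],0,0.49],[[0,0,0],0,0.48],[[0,0,0],0,0.47],[[0,0,0],0,0.46],[[0,0,0],0,0.45],[[0,0,0],0,0.45],[[0,0,0],0,0.45]]'
python3 - <<'E'
from rig import r
from h import *
st=r.get_state();T=toolT(st);print(T[:3,3].round(4),st["time_s"],st["contact_force"],st["width"])
E
```

```text
time_s: 12.85
position: [0.4487, 0.0505, 0.1144]
eef_rot: [-0.689, 1.567, 0.621]
contact_force: [0.8, -0.6, 20.6]
width: 0.0392
[0.4487 0.0505 0.1144] 12.85 [ 0.7653384  -0.60508754 20.57988099] 0.03923777609725322
```

```bash
python3 -m jog '[[[-0.01,0,0],0,0.45],[[-0.02,0,0],0,0.45],[[-0.03,0,0],0,0.45],[[-0.04,0,0],0,0.45],[[-0.05,0,0],0,0.45],[[-0.05,0,0],0,0.45],[[-0.05,0,0],0,0.44],[[-0.05,0,0],0,0.44]]'
python3 - <<'E'
from rig import r
from h import *
st=r.get_state();T=toolT(st);print(T.round(4),st["time_s"],st["contact_force"],st["width"])
s=r.snapshot("wrist");cv2.imwrite("pics/w8.png",s["image"][:,:,::-1])
E
```

```text
time_s: 13.52
position: [0.4467, 0.0509, 0.1272]
eef_rot: [0.738, 1.567, 2.048]
contact_force: [-0.3, 0.0, -0.9]
width: 0.038
[[-0.0017 -0.9661  0.2582  0.4467]
 [ 0.0033  0.2582  0.9661  0.0509]
 [-1.      0.0025  0.0028  0.1272]
 [ 0.      0.      0.      1.    ]] 13.5167 [-0.28122952  0.01774825 -0.9390209 ] 0.03797033079308624
```

View pics/w8.png

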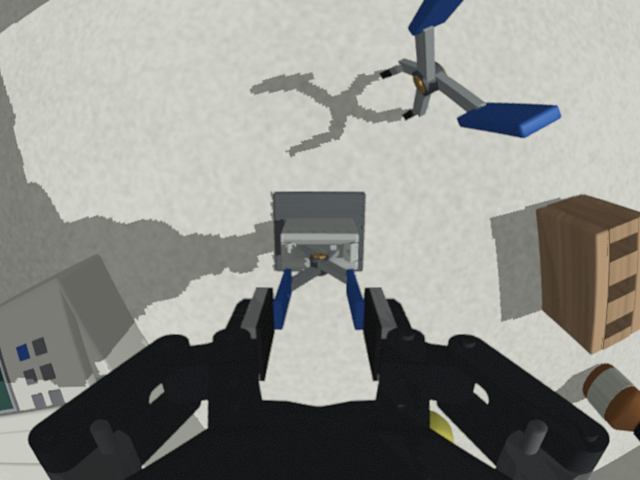

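```bash
python3 -m jog '[[[-0.05,0,0],0,0.44],[[-0.13,0,0],0,0.44],[[-0.22,0,0],0,0.44],[[-0.3,-0.01,0.06],-0.02,0.44],[[-0.36,-0.03,0.15],-0.05,0.44],[[-0.36,-0.06,0.26],-0.08,0.44],[[-0.36,-0.09,0.38],-0.11,0.44],[[-0.36,-0.11,0.48],-0.1325,0.44]]'
python3 - <<'E'
from rig import r
from h import *
st=r.get_state();T=toolT(st);print(T.round(4),st["time_s"],st["contact_force"],st["width"])
E
```

```text
time_s: 14.23
position: [0.5171, 0.183, 0.2357]
eef_rot: [0.186, 1.567, 1.777]
contact_force: [0.5, -1.0, -0.1]
width: 0.0375
[[-7.000e-04 -9.998e-01 -1.960e-02  5.171e-01]
 [ 3.600e-03 -1.960e-02  9.998e-01  1.830e-01]
 [-1.000e+00  7.000e-04  3.600e-03  2.357e-01]
 [ 0.000e+00  0.000e+00  0.000e+00  1.000e+00]] 14.2333 [ 0.52034814 -1.02290298 -0.08322872] 0.03745719267722736
```

```bash
python3 -m jog '[[[0,-0.02,0.04],0,0.44],[[0,-0.04,0.08],0,0.44],[[0,-0.06,0.12],0,0.44],[[0,-0.06,0.12],0,0.44],[[0,-0.06,0.12],0,0.44],[[0,-0.06,0.12],0,0.44],[[0,-0.06,0.12],0,0.44],[[0,-0.06,0.12],0,0.44]]'
python3 - <<'E'
from rig import r
from h import *
st=r.get_state();T=toolT(st);print(T.round(4),st["time_s"],st["contact_force"],st["width"])
for n in("wrist","scene","top"):
    s=r.snapshot(n);cv2.imwrite(f"pics/{n}9.png",s["image"][:,:,::-1])
E
```

```text
time_s: 14.9
position: [0.5332, 0.2167, 0.236]
eef_rot: [0.392, 1.567, 1.978]
contact_force: [-0.3, -0.0, 0.3]
width: 0.0371
[[-0.0014 -0.9999 -0.0154  0.5332]
 [ 0.0032 -0.0154  0.9999  0.2167]
 [-1.      0.0013  0.0032  0.236 ]
 [ 0.      0.      0.      1.    ]] 14.9 [-0.26661318 -0.03164662  0.29126792] 0.0371285976461306
```

View pics/wrist9.png

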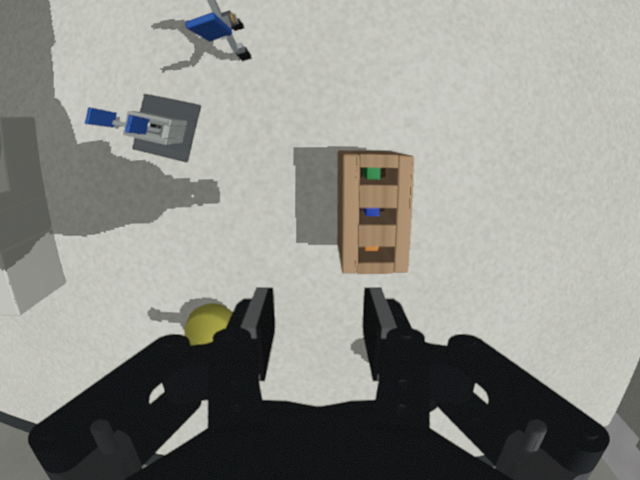

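View pics/scene9.png

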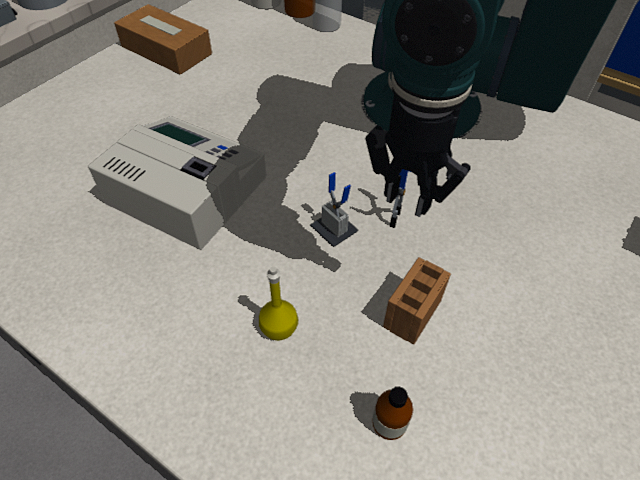

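```bash
python3 - <<'E'
import cv2
a=cv2.imread("pics/wrist9.png")
cv2.imwrite("pics/w9b.png",cv2.resize(a[140:290,325:425],None,fx=4,fy=4,interpolation=cv2.INTER_CUBIC))
a=cv2.imread("pics/scene9.png")
cv2.imwrite("pics/s9b.png",cv2.resize(a[150:260,290:450],None,fx=4,fy=4,interpolation=cv2.INTER_CUBIC))
E
```

```text
(no output)
```

View pics/w9b.png

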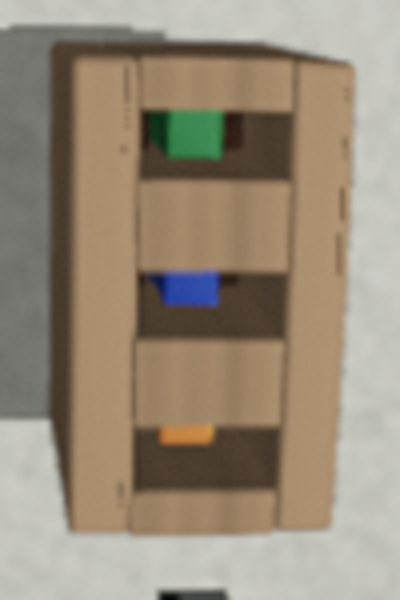

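View pics/s9b.png

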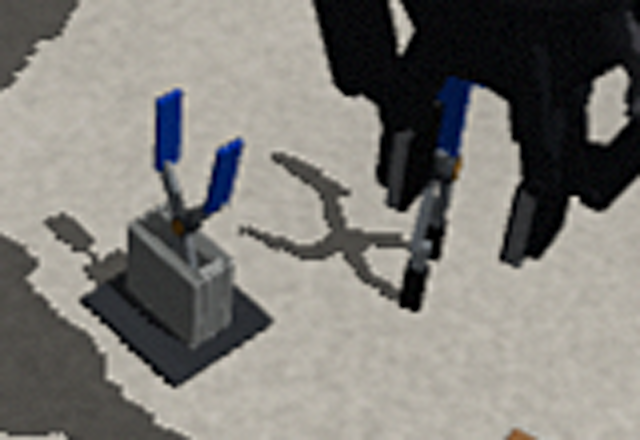

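```bash
python3 - <<'E'
from rig import r
from h import *
st=r.get_state();T=toolT(st);s=r.snapshot("wrist")
f=lambda X,Y:(325+(X+.5)/4-.5,140+(Y+.5)/4-.5)
for p in[(207,458),(212,306),(216,146)]:print(plane(s,*f(*p),.085,T).round(4))
for p in[(133,488),(279,490),(282,429),(134,427)]:print("amb pocket",plane(s,*f(*p),.085,T).round(4))
for p in[(160,443),(213,443),(214,426),(162,426)]:print("amb glass",plane(s,*f(*p),.055,T).round(4))
for p in[(70,530),(330,528),(355,66),(75,57)]:print("top corners",plane(s,*f(*p),.085,T).round(4))
t=r.snapshot("top");print(T[:3,3])
E
```

```text
[0.5612 0.2681 0.085 ]
[0.5275 0.2673 0.085 ]
[0.4937 0.2665 0.085 ]
amb pocket [0.5683 0.2523 0.085 ]
amb pocket [0.5685 0.2847 0.085 ]
amb pocket [0.5545 0.2843 0.085 ]
amb pocket [0.5544 0.2518 0.085 ]
amb glass [0.5675 0.2618 0.055 ]
amb glass [0.5674 0.2746 0.055 ]
amb glass [0.5631 0.2746 0.055 ]
amb glass [0.5633 0.2621 0.055 ]
top corners [0.5782 0.2389 0.085 ]
top corners [0.5774 0.2972 0.085 ]
top corners [0.4758 0.2953 0.085 ]
top corners [0.4762 0.2369 0.085 ]
[0.53332937 0.21702996 0.23593354]
```

```bash
python3 -m jog '[[[0,0.04,-0.08],0.02,0.6],[[0,0.1,-0.18],0.05,0.6],[[0,0.15,-0.28],0.08,0.6],[[0.05,0.2,-0.38],0.11,0.6],[[0.12,0.25,-0.48],0.131,0.6],[[0.18,0.295,-0.55],0.131,0.6],[[0.237,0.295,-0.55],0.131,0.6],[[0.237,0.295,-0.55],0.131,0.6]]'
python3 - <<'E'
from rig import r
from h import *
st=r.get_state();T=toolT(st);print(T.round(4),st["time_s"],st["contact_force"],st["width"])
z=T[:3,2];print(np.degrees(np.arctan2(-z[0],z[1])))
s=r.snapshot("wrist");im=s["image"]
hsv=cv2.cvtColor(im,cv2.COLOR_RGB2HSV);m=cv2.inRange(hsv,(110,120,60),(125,255,255))
n,l,a,ce=cv2.connectedComponentsWithStats(m)
for i in range(1,n):
    if a[i][4]>60: print(ce[i].round(1),a[i],plane(s,*ce[i],.111,T).round(4))
E
```

```text
time_s: 15.82
position: [0.4456, 0.0503, 0.1622]
eef_rot: [1.199, 1.565, 2.51]
contact_force: [-0.4, -0.6, 0.0]
width: 0.0513
[[-0.0048 -0.9663  0.2573  0.4456]
 [ 0.0035  0.2573  0.9663  0.0503]
 [-1.      0.0055  0.0022  0.1622]
 [ 0.      0.      0.      1.    ]] 15.8167 [-0.39617124 -0.5519693   0.03056798] 0.05128592012576851
-14.912688450666801
[420.5  28.1] [396   3  60  50 656] [0.329  0.1399 0.111 ]
[467.9 120.9] [437 110  74  27 780] [0.3867 0.1539 0.111 ]
[291.  256.4] [282 239  17  38 269] [0.4382 0.0355 0.111 ]
[353.  254.5] [347 240  17  35 214] [0.4464 0.0705 0.111 ]
[ 45.3 333.8] [ 40 327  12  15 104] [ 0.4516 -0.1757  0.111 ]
```

```bash
python3 - <<'E'
from rig import r
from h import *
st=r.get_state();T=toolT(st);print(T.round(4))
s=r.snapshot("wrist");im=s["image"];cv2.imwrite("pics/w10.png",im[:,:,::-1])
E
```

```text
[[-0.0033 -0.9666  0.2563  0.4467]
 [ 0.0035  0.2562  0.9666  0.0509]
 [-1.      0.0041  0.0025  0.1637]
 [ 0.      0.      0.      1.    ]]
```

View pics/w10.png

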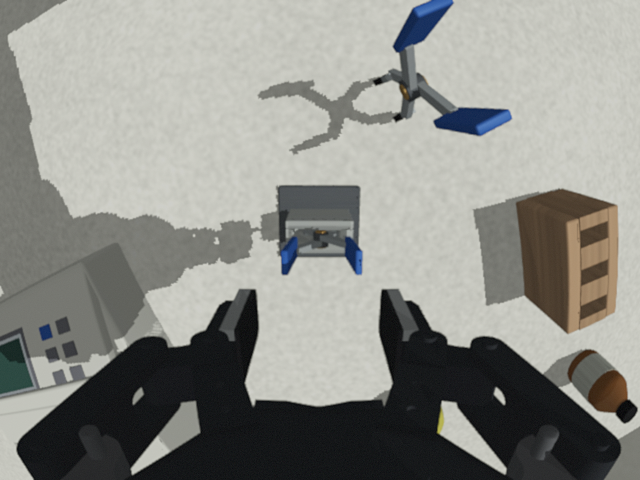

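```bash
python3 -m jog '[[[0.05,-0.002,0],0,0.57],[[0.1,-0.002,0],0,0.56],[[0.14,-0.002,0],0,0.55],[[0.178,-0.002,0],0,0.55],[[0.178,-0.002,0],0,0.52],[[0.178,-0.002,0],0,0.5],[[0.178,-0.002,0],0,0.49],[[0.178,-0.002,0],0,0.48]]'
python3 - <<'E'
from rig import r
from h import *
st=r.get_state();T=toolT(st);print(T[:3,3].round(4),st["time_s"],st["contact_force"],st["width"])
s=r.snapshot("wrist");im=s["image"];cv2.imwrite("pics/w11.png",im[:,:,::-1])
E
```

```text
time_s: 16.58
position: [0.4487, 0.0514, 0.1118]
eef_rot: [0.312, 1.568, 1.625]
contact_force: [0.2, -0.2, -0.4]
width: 0.0414
[0.4487 0.0514 0.1118] 16.5833 [ 0.24622739 -0.16093515 -0.39092734] 0.04138903927521034
```

View pics/w11.png

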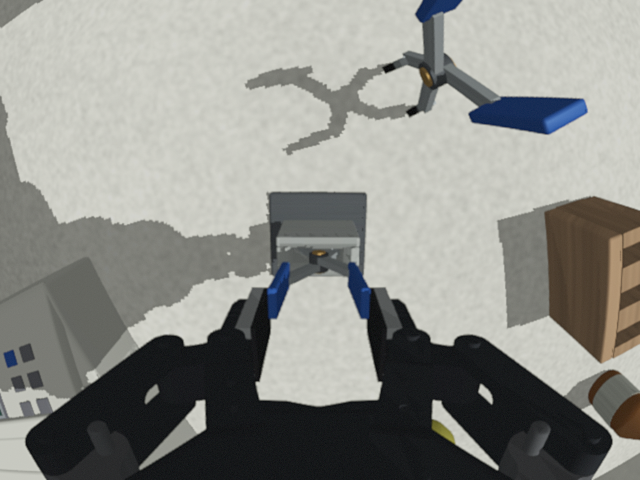

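```bash
python3 - <<'E'
from rig import r
from h import *
s=r.snapshot("wrist");I=np.eye(4)
for p in [(0.022,0,.02),(0.003,0,.02),(0,0,.02),(-.02,0,.02),(.003,.011,.02),(.003,-.011,.02),(.022,.011,.02),(.022,-.011,.02)]: print(p,proj(s,np.array(p),I).round(0))
st=r.get_state();T=toolT(st)
for z in(.091,.111,.131):
  for q in((.4473,.0508),(.454,.049),(.4405,.0526)):
    print(z,q,proj(s,np.array([*q,z]),T).round(0))
E
```

```text
(0.022, 0, 0.02) [359. 280.]
(0.003, 0, 0.02) [363. 296.]
(0, 0, 0.02) [363. 299.]
(-0.02, 0, 0.02) [369. 320.]
(0.003, 0.011, 0.02) [364. 274.]
(0.003, -0.011, 0.02) [362. 317.]
(0.022, 0.011, 0.02) [359. 260.]
(0.022, -0.011, 0.02) [358. 300.]
0.091 (0.4473, 0.0508) [318. 280.]
0.091 (0.454, 0.049) [318. 293.]
0.091 (0.4405, 0.0526) [318. 267.]
0.111 (0.4473, 0.0508) [318. 297.]
0.111 (0.454, 0.049) [318. 310.]
0.111 (0.4405, 0.0526) [318. 282.]
0.131 (0.4473, 0.0508) [318. 318.]
0.131 (0.454, 0.049) [318. 332.]
0.131 (0.4405, 0.0526) [318. 302.]
```

```bash
python3 - <<'E'
from rig import r
from h import *
s=r.snapshot("wrist");I=np.eye(4)
for z,xs in((.0425,(.022,.009,.0)),(.0255,(.022,.012,.005)),(.0205,(.022,.016,.01))):
  for x in xs:
    print(z,x,proj(s,np.array((x,.011,z)),I).round(0),proj(s,np.array((x,-.011,z)),I).round(0))
cv2.imwrite("pics/w11b.png",cv2.resize(s["image"][180:380,220:420][:,:,::-1],None,fx=3,fy=3,interpolation=cv2.INTER_CUBIC))
E
```

```text
0.0425 0.022 [403. 260.] [400. 299.]
0.0425 0.009 [409. 269.] [405. 310.]
0.0425 0.0 [414. 276.] [409. 319.]
0.0255 0.022 [370. 260.] [368. 300.]
0.0255 0.012 [373. 267.] [371. 308.]
0.0255 0.005 [375. 272.] [373. 315.]
0.0205 0.022 [360. 260.] [359. 300.]
0.0205 0.016 [362. 264.] [360. 305.]
0.0205 0.01 [363. 269.] [361. 310.]
```

View pics/w11b.png

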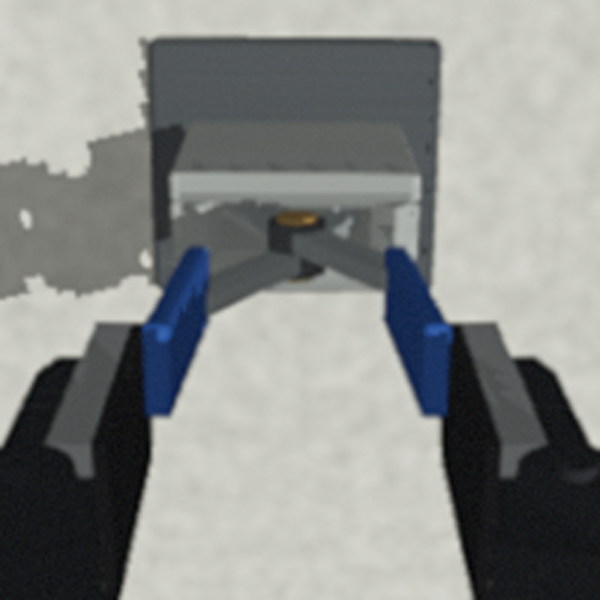

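```bash
python3 - <<'E'
from rig import r
from h import *
s=r.snapshot("scene")
for z in(.214,.226,.236,.25):
  print(z,[proj(s,np.array([.5332+dx,.2167+dy,z])).round(0) for dx in(-.011,.011) for dy in(-.0185,.0185)])
st=r.get_state();T=toolT(st);print(T[:3,3],st["width"],st["time_s"])
cv2.imwrite("pics/s12.png",cv2.resize(s["image"][90:240,260:460][:,:,::-1],None,fx=4,fy=4,interpolation=cv2.INTER_CUBIC))
E
```

```text
0.214 [array([394., 211.]), array([417., 223.]), array([386., 221.]), array([409., 232.])]
0.226 [array([395., 206.]), array([418., 217.]), array([387., 215.]), array([410., 227.])]
0.236 [array([396., 201.]), array([419., 212.]), array([388., 210.]), array([411., 222.])]
0.25 [array([397., 194.]), array([421., 206.]), array([389., 204.]), array([413., 215.])]
[0.44835769 0.05129154 0.11135422] 0.04083500575629667 16.7833
```

View pics/s12.png

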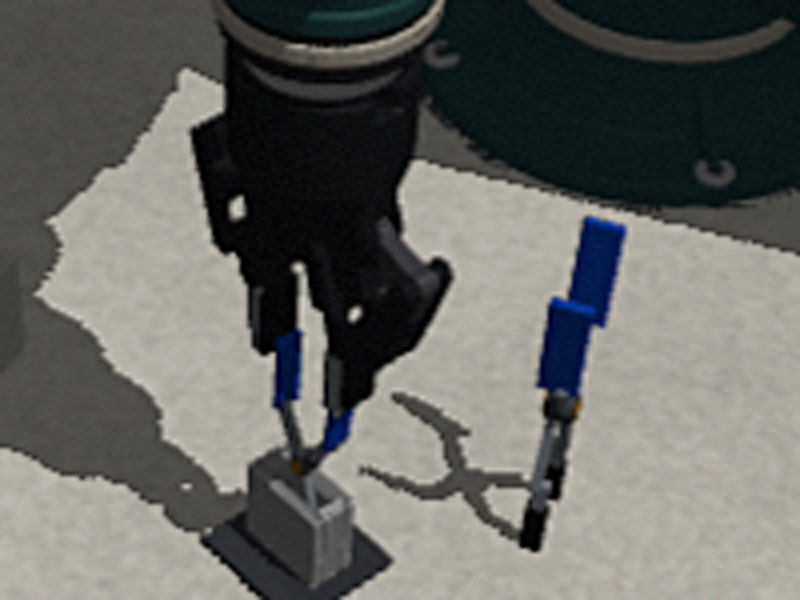

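```bash
python3 -m jog '[[[0,0,0],0,0.55],[[0,0,0],0,0.56],[[0.02,0,0],0,0.56],[[0.04,0,0],0,0.56],[[0.06,0,0],0,0.56],[[0.08,0,0],0,0.56],[[0.08,0,0],0,0.56],[[0.08,0,0],0,0.54]]'
python3 - <<'E'
from rig import r
from h import *
st=r.get_state();T=toolT(st);print(T[:3,3].round(4),st["time_s"],st["contact_force"],st["width"])
s=r.snapshot("wrist");im=s["image"]
a=cv2.resize(im[180:380,220:420][:,:,::-1],None,fx=2,fy=2)
s=r.snapshot("scene");b=cv2.resize(s["image"][110:240,280:400][:,:,::-1],None,fx=3,fy=3)[:400];b=np.vstack([b,np.zeros((400-b.shape[0],b.shape[1],3),np.uint8)])
cv2.imwrite("pics/c13.png",np.hstack([a,b]))
E
```

```text
time_s: 17.45
position: [0.4476, 0.0513, 0.0864]
eef_rot: [0.923, 1.567, 2.236]
contact_force: [0.8, 0.0, -0.0]
width: 0.0461
[0.4476 0.0513 0.0864] 17.45 [ 0.84098015  0.0387765  -0.01889411] 0.046055954298597546
```

View pics/c13.png

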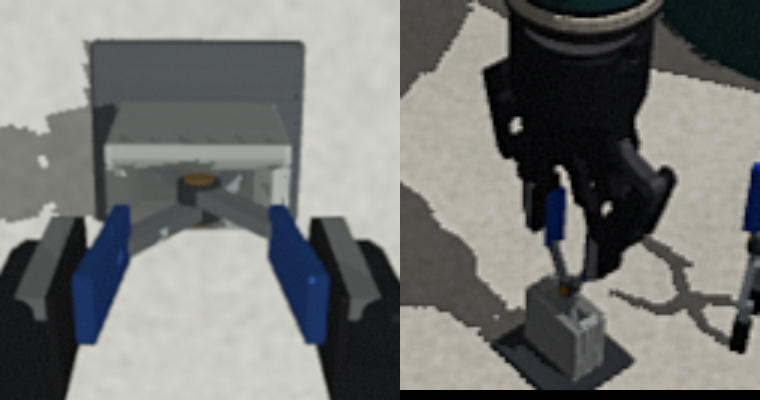

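```bash
python3 -m jog '[[[0,0,0],0,0.52],[[0,0,0],0,0.5],[[0,0,0],0,0.48],[[0,0,0],0,0.47],[[0,0,0],0,0.46],[[0,0,0],0,0.45],[[0,0,0],0,0.44],[[0,0,0],0,0.44]]'
python3 - <<'E'
from rig import r
from h import *
st=r.get_state();T=toolT(st);print(T[:3,3].round(4),st["time_s"],st["contact_force"],st["width"])
s=r.snapshot("wrist");im=s["image"]
a=cv2.resize(im[180:380,220:420][:,:,::-1],None,fx=2,fy=2)
s=r.snapshot("scene");b=cv2.resize(s["image"][110:240,280:400][:,:,::-1],None,fx=3,fy=3)[:400];b=np.vstack([b,np.zeros((400-b.shape[0],b.shape[1],3),np.uint8)])
cv2.imwrite("pics/c14.png",np.hstack([a,b]))
E
```

```text
time_s: 18.22
position: [0.4497, 0.0511, 0.0886]
eef_rot: [-0.545, 1.567, 0.768]
contact_force: [-1.6, -1.2, 25.2]
width: 0.0382
[0.4497 0.0511 0.0886] 18.2167 [-1.55249146 -1.18563608 25.2345151 ] 0.038181069335011815
```

View pics/c14.png

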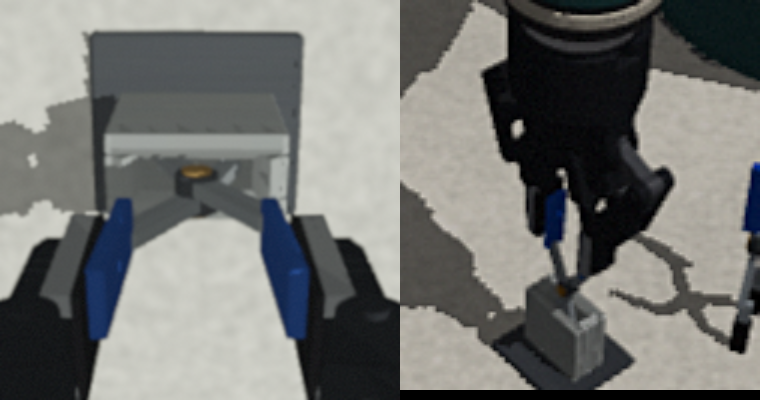

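```bash
python3 -m jog '[[[-0.004,0,0],0,0.44],[[-0.008,0,0],0,0.44],[[-0.008,0,0],0,0.43],[[-0.011,0,0],0,0.42],[[-0.02,0,0],0,0.42],[[-0.03,0,0],0,0.42],[[-0.04,0,0],0,0.42],[[-0.05,0,0],0,0.42]]'
python3 - <<'E'
from rig import r
from h import *
st=r.get_state();T=toolT(st);print(T[:3,3].round(4),st["time_s"],st["contact_force"],st["width"])
s=r.snapshot("wrist");im=s["image"]
a=cv2.resize(im[180:380,220:420][:,:,::-1],None,fx=2,fy=2)
s=r.snapshot("scene");b=cv2.resize(s["image"][110:240,280:400][:,:,::-1],None,fx=3,fy=3)[:400];b=np.vstack([b,np.zeros((400-b.shape[0],b.shape[1],3),np.uint8)])
cv2.imwrite("pics/c15.png",np.hstack([a,b]))
E
```

```text
time_s: 18.98
position: [0.448, 0.0513, 0.1021]
eef_rot: [0.729, 1.567, 2.042]
contact_force: [0.3, 0.1, -1.1]
width: 0.0359
[0.448  0.0513 0.1021] 18.9833 [ 0.29855752  0.14902946 -1.14293019] 0.035865831828014345
```

View pics/c15.png

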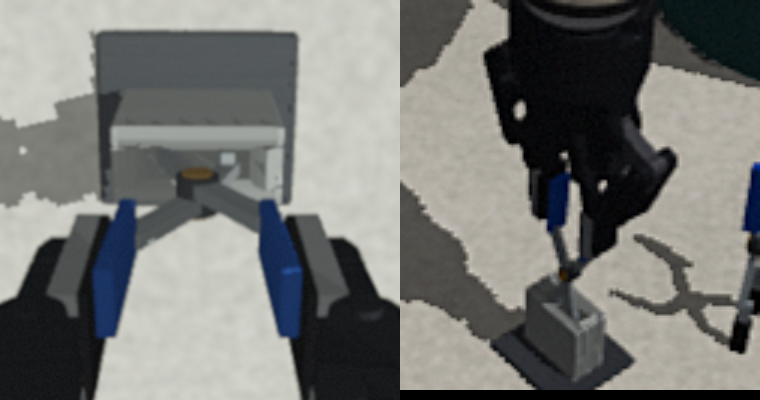

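```bash
python3 -m jog '[[[-0.03,0,0],0,0.42],[[-0.07,0,0],0,0.42],[[-0.12,0,0],0,0.42],[[-0.17,0,0],0,0.42],[[-0.22,0,0],0,0.42],[[-0.27,0,0],0,0.42],[[-0.31,0,0],0,0.42],[[-0.33,0,0],0,0.42]]'
python3 - <<'E'
from rig import r
from h import *
st=r.get_state();T=toolT(st);print(T[:3,3].round(4),st["time_s"],st["contact_force"],st["width"])
s=r.snapshot("wrist");im=s["image"]
a=cv2.resize(im[180:380,220:420][:,:,::-1],None,fx=2,fy=2)
s=r.snapshot("scene");b=cv2.resize(s["image"][70:240,280:400][:,:,::-1],None,fx=2.35,fy=2.35)[:400];b=np.vstack([b,np.zeros((400-b.shape[0],b.shape[1],3),np.uint8)])
cv2.imwrite("pics/c16.png",np.hstack([a,b]))
E
```

```text
time_s: 19.75
position: [0.4486, 0.0509, 0.2027]
eef_rot: [0.17, 1.568, 1.483]
contact_force: [0.3, -0.2, -1.2]
width: 0.0361
[0.4486 0.0509 0.2027] 19.75 [ 0.28852402 -0.22199154 -1.24525181] 0.03605238739168117
```

View pics/c16.png

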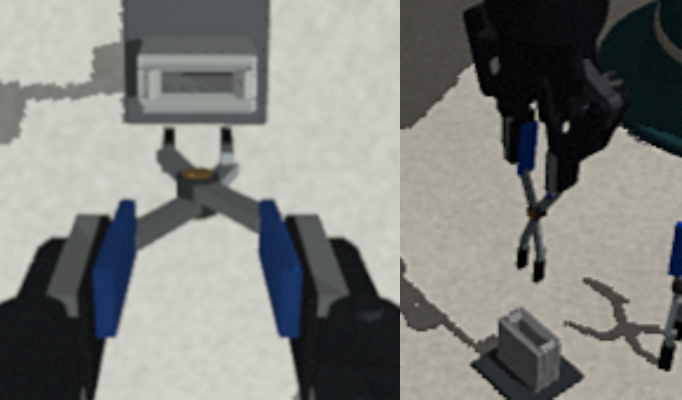

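```bash
python3 - <<'E'
from rig import r
from h import *
s=r.snapshot("wrist");I=np.eye(4)
for x in(.0726,.0826,.0926): print(x,[proj(s,np.array((x,y,.0085)),I).round(1) for y in(.004,0,-.004)],proj(s,np.array((x-.125,0,.018)),I).round(1))
st=r.get_state();print(st["position"],st["width"])
cv2.imwrite("pics/w17.png",cv2.resize(s["image"][220:320,250:380][:,:,::-1],None,fx=6,fy=6,interpolation=cv2.INTER_CUBIC))
E
```

```text
0.0726 [array([332.6, 244.1]), array([332.5, 250.1]), array([332.5, 256.1])] [374.6 366.4]
0.0826 [array([332. , 239.7]), array([332. , 245.5]), array([331.9, 251.2])] [370.9 350.1]
0.0926 [array([331.5, 235.6]), array([331.5, 241.2]), array([331.4, 246.7])] [367.6 335.6]
[0.44822036 0.05092711 0.20092638] 0.0358992466877979
```

View pics/w17.png

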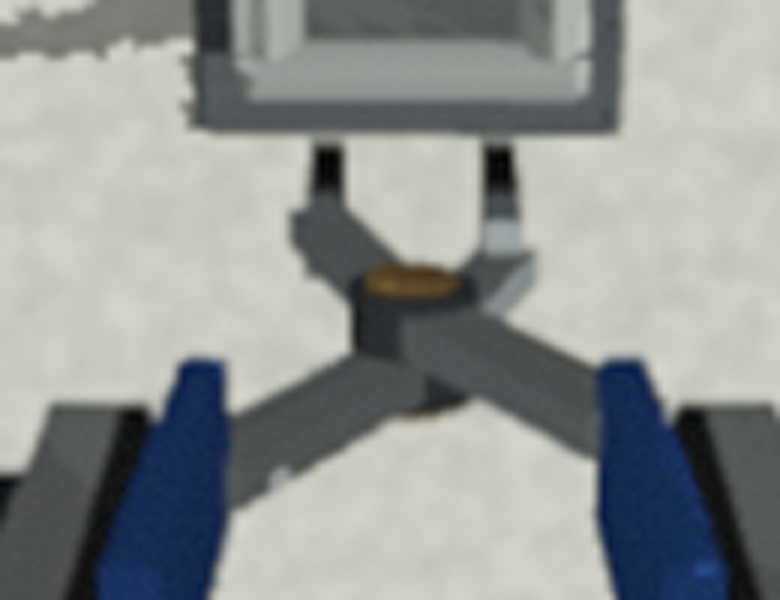

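```bash
python3 - <<'E'
from rig import r
from h import *
s=r.snapshot("scene");st=r.get_state();T=toolT(st);t=r.snapshot("top")
for n,p in [("pivot",(.0226,0,0)),("tipL",(.0826,0,-.0085)),("tipR",(.0826,0,.0085)),("plateL top",(-.0424,0,-.016)),("plateR top",(-.0424,0,.016)),("plateL bot",(-.0024,0,-.016))]:
    w=(T@np.r_[p,1])[:3];print(n,w.round(4),proj(s,w).round(1),proj(t,w).round(1))
cv2.imwrite("pics/s17.png",cv2.resize(s["image"][90:210,300:400][:,:,::-1],None,fx=5,fy=5,interpolation=cv2.INTER_CUBIC))
E
```

```text
pivot [0.4479 0.051  0.1778] [337.5 160.4] [342.  278.8]
tipL [0.4456 0.043  0.1178] [333.2 183. ] [346.  281.2]
tipR [0.4499 0.0594 0.1179] [339.5 188.3] [336.6 278.7]
plateL top [0.4439 0.0353 0.2428] [332.3 124.7] [353.2 280. ]
plateR top [0.4521 0.0663 0.2429] [345.7 134.9] [332.5 274.6]
plateL bot [0.4439 0.0355 0.2028] [331.6 144. ] [352.2 280.8]
```

View pics/s17.png

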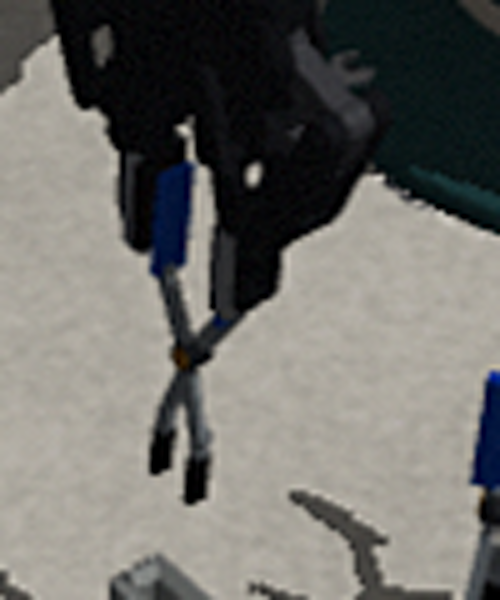

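```bash
python3 - <<'E'
from rig import r
from h import *
s=r.snapshot("wrist");cv2.imwrite("pics/w18.png",cv2.resize(s["image"][240:360,250:390][:,:,::-1],None,fx=5,fy=5,interpolation=cv2.INTER_CUBIC))
t=r.snapshot("top");cv2.imwrite("pics/t18.png",cv2.resize(t["image"][240:320,300:400][:,:,::-1],None,fx=6,fy=6,interpolation=cv2.INTER_CUBIC))
print(r.get_state()["position"],r.get_state()["width"],r.get_state()["time_s"])
E
```

```text
[0.44778755 0.05095397 0.20022225] 0.03579955114581654 20.1
```

View pics/w18.png

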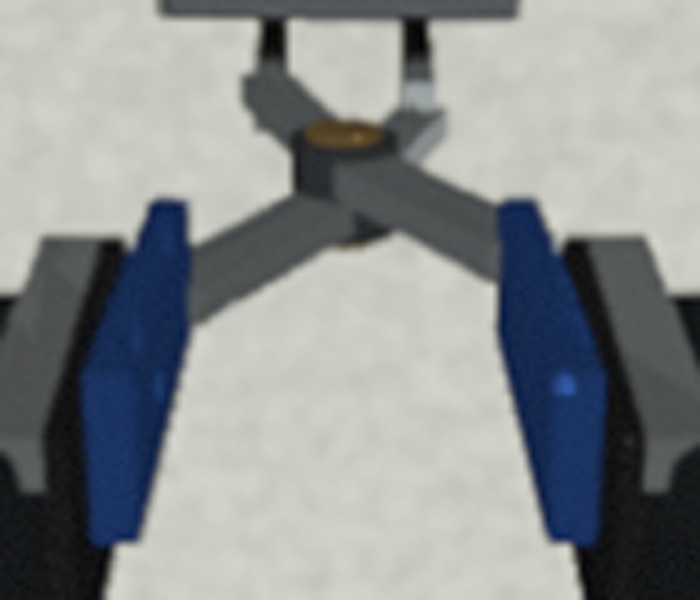

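View pics/t18.png

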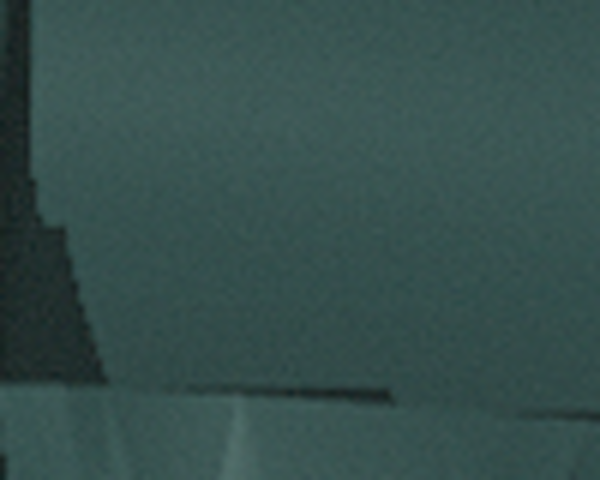

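```bash
python3 - <<'E'
from rig import r
from h import *
s=r.snapshot("wrist");I=np.eye(4)
def atz(u,v,z):
    o,d=ray(s,u,v,I); k=(z-o[2])/d[2]; return o+d*k
# symmetrical: use half the column distance between the left/right outer corners
for n,uL,uR,v,z in [("plate top near outer",250+82/5,250+606/5,240+372/5,.0179),("plate top far outer",250+90/5,250+598/5,240+542/5,.0179),("plate bot near outer",250+148/5,250+538/5,240+202/5,.0179),
   ("tip near outer",250+312/6,250+515/6,220+147/6,.0123),("pad tip near inner",250+120/5,250+567/5,240+240/5,.0179)]:
    h=(uR-uL)/2;print(n,h,atz(s["cx"]+h,v,z).round(4))
E
```

```text
plate top near outer 52.400000000000006 [-0.0372  0.0116  0.0179]
plate top far outer 50.80000000000001 [-0.0388 -0.0016  0.0179]
plate bot near outer 39.0 [0.0092 0.0053 0.0179]
tip near outer 16.916666666666657 [ 0.1182 -0.0102  0.0123]
pad tip near inner 44.69999999999999 [-0.0128  0.0111  0.0179]
```

```bash
python3 -m jog '[[[0,-0.008,0.04],-0.01,0.42],[[0,-0.03,0.13],-0.03,0.42],[[0,-0.055,0.25],-0.05,0.42],[[0,-0.08,0.37],-0.07,0.42],[[0,-0.105,0.49],-0.09,0.42],[[0,-0.13,0.61],-0.11,0.42],[[0,-0.155,0.72],-0.13,0.42],[[0,-0.169,0.792],-0.1346,0.42]]'
python3 -m jog '[[[0,0,0],0,0.42],[[0,0,0],0,0.42],[[0,0,0],0,0.42],[[0,0,0],0,0.42],[[0,0,0],0,0.42],[[0,0,0],0,0.42],[[0,0,0],0,0.42],[[0,0,0],0,0.42]]'
python3 - <<'E'
from rig import r
from h import *
st=r.get_state();T=toolT(st);print(T.round(4),st["time_s"],st["contact_force"],st["width"])
s=r.snapshot("wrist");im=s["image"];cv2.imwrite("pics/w19.png",cv2.resize(im[200:360,220:420][:,:,::-1],None,fx=4,fy=3.75*4/3.75,interpolation=cv2.INTER_CUBIC)[:600])
E
```

```text
time_s: 20.82
position: [0.5586, 0.2704, 0.2004]
eef_rot: [0.569, 1.567, 2.168]
contact_force: [-0.4, -0.3, -0.7]
width: 0.0362
time_s: 21.48
position: [0.5578, 0.2674, 0.2016]
eef_rot: [0.343, 1.567, 1.937]
contact_force: [0.9, 0.3, -0.8]
width: 0.0355
[[-0.0013 -0.9997 -0.0234  0.5578]
 [ 0.0033 -0.0234  0.9997  0.2674]
 [-1.      0.0012  0.0034  0.2016]
 [ 0.      0.      0.      1.    ]] 21.4833 [ 0.94125169  0.29211873 -0.79446482] 0.035517570903789535
```

View pics/w19.png

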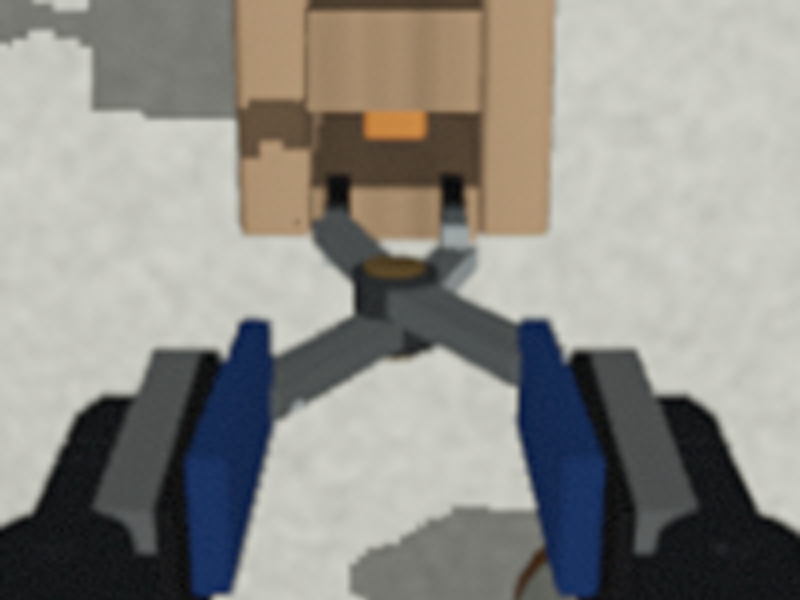

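```bash
python3 -m jog '[[[0.03,0,0.001],0,0.43],[[0.06,0,0.001],0,0.44],[[0.09,0,0.001],0,0.44],[[0.12,0,0.001],0,0.44],[[0.15,0,0.001],0,0.44],[[0.155,0,0.001],0,0.44],[[0.155,-0.008,0.001],0,0.44],[[0.155,-0.016,0.001],0,0.44]]'
python3 - <<'E'
from rig import r
from h import *
st=r.get_state();T=toolT(st);print(T[:3,3].round(4),st["time_s"],st["contact_force"],st["torque"],st["width"])
s=r.snapshot("wrist");im=s["image"];cv2.imwrite("pics/w20.png",cv2.resize(im[200:350,220:420][:,:,::-1],None,fx=4,fy=4,interpolation=cv2.INTER_CUBIC))
E
```

```text
time_s: 22.2
position: [0.5628, 0.2683, 0.1551]
eef_rot: [0.354, 1.567, 1.949]
contact_force: [-0.1, 0.4, -0.9]
width: 0.038
[0.5628 0.2683 0.1551] 22.2 [-0.08958611  0.41542872 -0.8561446 ] [-0.01074204 -0.0143238   0.01390437] 0.037974628941632844
```

View pics/w20.png

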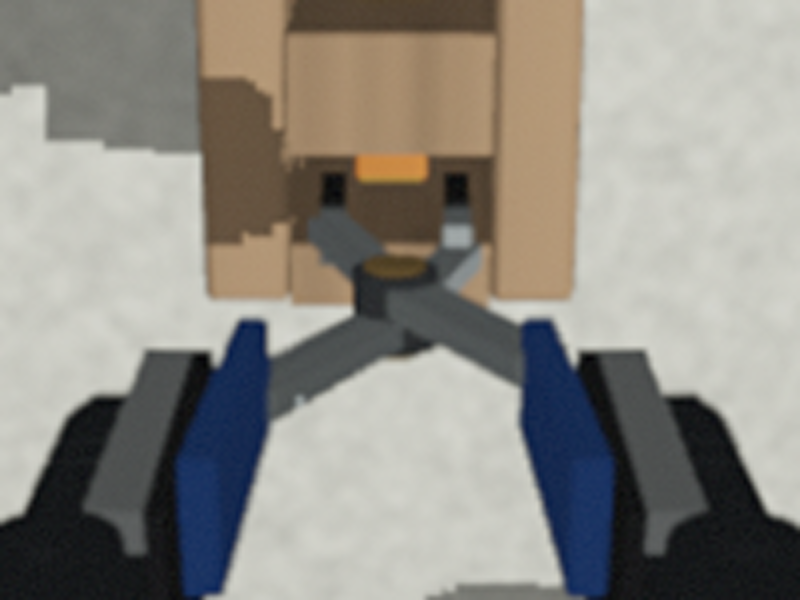

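```bash
python3 - <<'E'
from rig import r
from h import *
st=r.get_state();T=toolT(st);s=r.snapshot("wrist");print(T[:3,3],st["contact_force"],st["width"])
f=lambda X,Y:(220+(X+.5)/4-.5,200+(Y+.5)/4-.5)
print("pocket -x edge",plane(s,*f(395,157),.085,T),"+x edge",plane(s,*f(480,244),.085,T),"block +x edge",plane(s,*f(250,298),.085,T))
print("glass -x?",plane(s,*f(392,182),.055,T))
for tz in(.070,.073): print("tip near edge",plane(s,*f(455,174),tz,T),plane(s,*f(333,174),tz,T))
E
```

```text
[0.5633806  0.26836166 0.15521411] [-0.48075552 -1.47334646 -0.47895395] 0.03763069615935697
pocket -x edge [0.55515419 0.26838952 0.085     ] +x edge [0.56922342 0.28220794 0.085     ] block +x edge [0.57928298 0.24558496 0.085     ]
glass -x? [0.56839903 0.2682506  0.055     ]
tip near edge [0.56219267 0.27861013 0.07      ] [0.56263884 0.25826053 0.07      ]
tip near edge [0.56129661 0.278454   0.073     ] [0.56173713 0.2583615  0.073     ]
```

```bash
python3 -m jog '[[[0,-0.004,0],0,0.44],[[0,-0.008,0],0,0.44],[[0,-0.012,0],0,0.44],[[0,-0.012,0],0,0.44],[[0,-0.008,0],0,0.44],[[0,-0.003,0],0,0.44],[[0,0.003,0],0,0.44],[[0,0.003,0],0,0.44]]'
python3 - <<'E'
from rig import r
from h import *
st=r.get_state();T=toolT(st);print(T[:3,3].round(4),st["time_s"],st["contact_force"],st["torque"],st["width"])
s=r.snapshot("wrist");im=s["image"];cv2.imwrite("pics/w21.png",cv2.resize(im[200:350,220:420][:,:,::-1],None,fx=4,fy=4,interpolation=cv2.INTER_CUBIC))
E
```

```text
time_s: 22.97
position: [0.5612, 0.2683, 0.1549]
eef_rot: [0.46, 1.567, 2.055]
contact_force: [0.6, -0.1, 0.2]
width: 0.0373
[0.5612 0.2683 0.1549] 22.9667 [ 0.56742977 -0.14976854  0.19405355] [ 0.01491657 -0.01791025  0.00871617] 0.037261175565901423
```

View pics/w21.png

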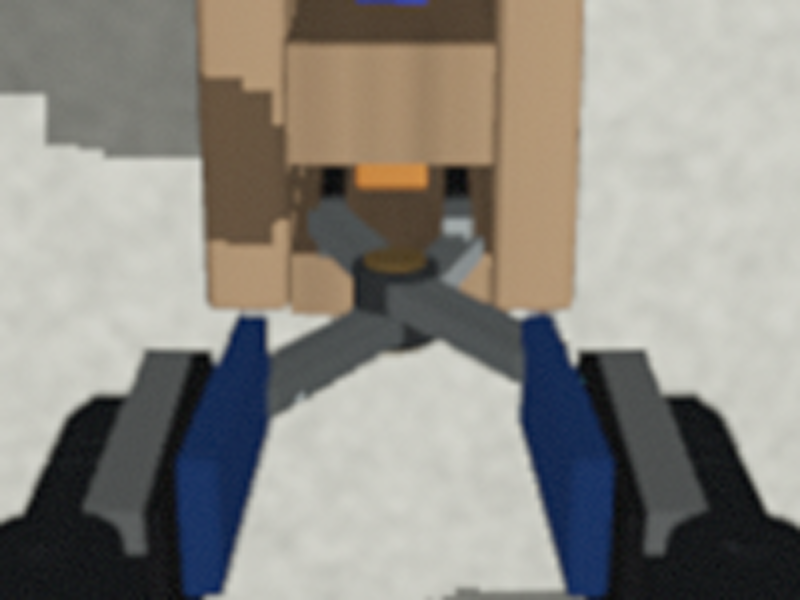

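```bash
python3 -m jog '[[[0.02,0.002,0],0,0.44],[[0.04,0.002,0],0,0.44],[[0.06,0.002,0],0,0.44],[[0.075,0.002,0],0,0.44],[[0.09,0.002,0],0,0.44],[[0.105,0.002,0],0,0.44],[[0.118,0.002,0],0,0.44],[[0.118,0.002,0],0,0.44]]'
python3 - <<'E'
from rig import r
from h import *
st=r.get_state();T=toolT(st);print(T[:3,3].round(4),st["time_s"],st["contact_force"],st["torque"],st["width"])
s=r.snapshot("wrist");im=s["image"];cv2.imwrite("pics/w22.png",cv2.resize(im[200:350,220:420][:,:,::-1],None,fx=4,fy=4,interpolation=cv2.INTER_CUBIC))
E
```

```text
time_s: 23.68
position: [0.5607, 0.2682, 0.1186]
eef_rot: [0.701, 1.567, 2.296]
contact_force: [0.8, -0.8, -0.4]
width: 0.0374
[0.5607 0.2682 0.1186] 23.6833 [ 0.79476059 -0.77859546 -0.44613464] [-0.00251534  0.0183685   0.00753278] 0.03736592181494074
```

View pics/w22.png

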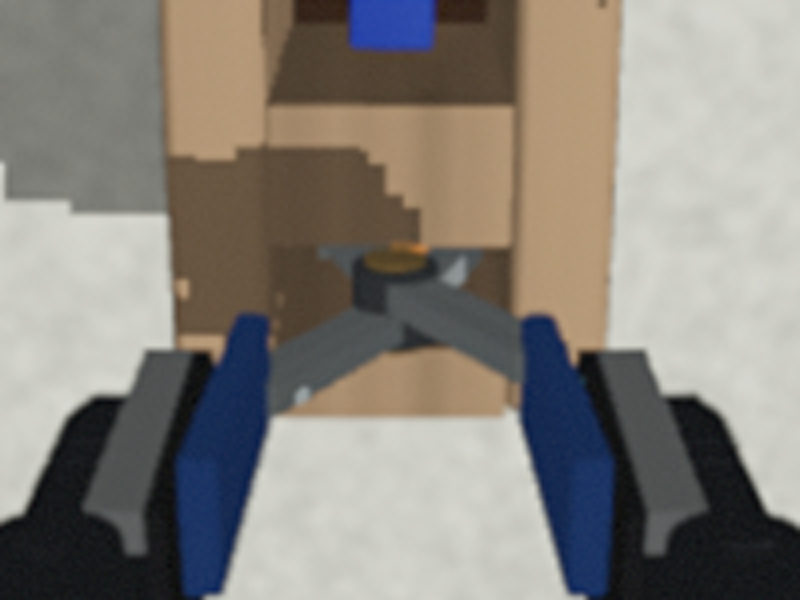

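```bash
python3 -m jog '[[[0,0,0],0,0.43],[[0,0,0],0,0.42],[[0,0,0],0,0.415],[[0,0,0],0,0.41],[[0,0,0],0,0.405],[[0,0,0],0,0.40],[[0,0,0],0,0.40],[[0,0,0],0,0.40]]'
python3 - <<'E'
from rig import r
from h import *
st=r.get_state();T=toolT(st);print(T[:3,3].round(4),st["time_s"],st["contact_force"],st["torque"],st["width"])
E
```

```text
time_s: 24.4
position: [0.561, 0.2684, 0.1195]
eef_rot: [0.407, 1.567, 2.002]
contact_force: [-0.1, 0.2, -0.6]
width: 0.0342
[0.561  0.2684 0.1195] 24.4 [-0.0733901   0.21356014 -0.5735746 ] [-0.03432362  0.03343127 -0.00841323] 0.03424373072373502
```

```bash
python3 -m jog '[[[0,0,0],0,0.398],[[0,0,0],0,0.396],[[0,0,0],0,0.394],[[0,0,0],0,0.392],[[0,0,0],0,0.392],[[0,0,0],0,0.392],[[0,0,0],0,0.392],[[0,0,0],0,0.392]]'
python3 - <<'E'
from rig import r
for i in range(4):
    st=r.get_state();print(st["position"].round(4),st["time_s"],st["contact_force"].round(2),st["width"]); r.snapshot("top")
E
```

```text
time_s: 25.07
position: [0.561, 0.2683, 0.1195]
eef_rot: [0.4, 1.567, 1.995]
contact_force: [-1.0, -1.3, 2.6]
width: 0.0336
[0.561  0.2683 0.1195] 25.0667 [-1.   -1.34  2.55] 0.03356042423766687
[0.561  0.2683 0.1195] 25.1167 [ 0.36 -1.67  2.18] 0.03374710825234795
[0.561  0.2683 0.1195] 25.1667 [-0.5  -1.5   1.52] 0.03365182934577436
[0.561  0.2683 0.1195] 25.2167 [ 0.   -1.3   1.05] 0.03401008257760934
```

```bash
python3 -m jog '[[[0,0,0],0,0.39],[[0,0,0],0,0.388],[[0,0,0],0,0.386],[[0,0,0],0,0.384],[[0,0,0],0,0.382],[[0,0,0],0,0.382],[[0,0,0],0,0.382],[[0,0,0],0,0.382]]'
python3 - <<'E'
from rig import r
for i in range(4):
    st=r.get_state();print(st["position"].round(4),st["time_s"],st["contact_force"].round(2),st["width"]); r.snapshot("top")
E
```

```text
time_s: 25.93
position: [0.5611, 0.2683, 0.1196]
eef_rot: [0.358, 1.567, 1.953]
contact_force: [0.0, -3.3, 4.4]
width: 0.0331
[0.5611 0.2683 0.1196] 25.9333 [ 0.01 -3.33  4.44] 0.033059963224147615
[0.5611 0.2683 0.1196] 25.9833 [ 0.09 -2.98  5.06] 0.032908947118167955
[0.561  0.2683 0.1196] 26.0333 [-0.78 -3.42  4.76] 0.03341184699211787
[0.5611 0.2683 0.1196] 26.0833 [-0.11 -3.24  5.2 ] 0.03330402395195826
```

```bash
python3 -m jog '[[[-0.01,0,0],0,0.382],[[-0.02,0,0],0,0.382],[[-0.04,0,0],0,0.382],[[-0.06,0,0],0,0.382],[[-0.09,0,0],0,0.382],[[-0.12,0,0],0,0.382],[[-0.15,0,0],0,0.382],[[-0.17,0,0],0,0.382]]'
python3 - <<'E'
from rig import r
from h import *
for i in range(3):
    st=r.get_state();print(st["position"].round(4),st["time_s"],st["contact_force"].round(2),st["width"]); s=r.snapshot("wrist")
im=s["image"];cv2.imwrite("pics/w23.png",cv2.resize(im[200:350,220:420][:,:,::-1],None,fx=4,fy=4,interpolation=cv2.INTER_CUBIC))
E
```

```text
time_s: 26.8
position: [0.5614, 0.2684, 0.1721]
eef_rot: [0.04, 1.567, 1.635]
contact_force: [0.3, -0.2, -0.4]
width: 0.0332
[0.5614 0.2684 0.1721] 26.8 [ 0.25 -0.23 -0.38] 0.03324241078570244
[0.5617 0.2684 0.1728] 26.85 [ 0.03 -0.74 -0.09] 0.03329132298684011
[0.5616 0.2684 0.1719] 26.9 [-0.84  0.21 -0.66] 0.03303304597337373
```

View pics/w23.png

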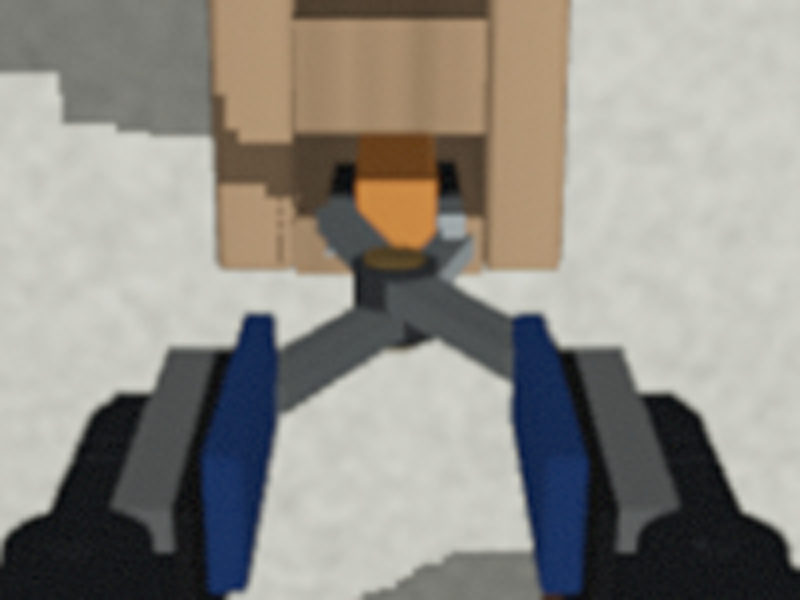

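```bash
python3 -m jog '[[[-0.04,0,0],0,0.382],[[-0.09,0,0],0,0.382],[[-0.14,0,0],0,0.382],[[-0.19,0,0],0,0.382],[[-0.21,0,-0.04],0,0.382],[[-0.21,0,-0.12],0,0.382],[[-0.21,0,-0.22],0,0.382],[[-0.21,0,-0.33],0,0.382]]'
python3 -m jog '[[[0,0.01,-0.11],0,0.382],[[0,0.02,-0.22],0,0.382],[[0,0.03,-0.33],0,0.382],[[0,0.04,-0.44],-0.01,0.382],[[0,0.05,-0.55],-0.02,0.382],[[0,0.06,-0.66],-0.03,0.382],[[0,0.07,-0.76],-0.0425,0.382],[[0,0.07,-0.85],-0.0425,0.382]]'
python3 - <<'E'
from rig import r
from h import *
st=r.get_state();T=toolT(st);print(T.round(4),st["time_s"],st["contact_force"].round(2),st["width"],st["q"].round(2))
E
```

```text
time_s: 27.62
position: [0.563, 0.168, 0.2324]
eef_rot: [0.625, 1.567, 2.221]
contact_force: [0.3, 0.8, -1.2]
width: 0.0333
time_s: 28.28
position: [0.5474, -0.0887, 0.2318]
eef_rot: [0.527, 1.567, 2.212]
contact_force: [1.1, 0.3, -0.8]
width: 0.0333
[[-0.0024 -0.9935 -0.1134  0.5474]
 [ 0.0033 -0.1135  0.9935 -0.0887]
 [-1.      0.0021  0.0035  0.2318]
 [ 0.      0.      0.      1.    ]] 28.2833 [ 1.1   0.31 -0.8 ] 0.03325865888717066 [-0.31  0.31  0.05  1.31  0.   -0.42]
```

```bash
python3 -m jog '[[[0,0.01,-0.08],0,0.382],[[0,0.02,-0.15],0,0.382],[[0,0.03,-0.21],0,0.382],[[0,0.04,-0.265],0,0.382],[[0,0.048,-0.305],0,0.382],[[0,0.048,-0.325],0,0.382],[[0,0.048,-0.325],0,0.382],[[0,0.048,-0.325],0,0.382]]'
python3 - <<'E'
from rig import r
from h import *
r.snapshot("top")
st=r.get_state();T=toolT(st);print(T.round(4),st["time_s"],st["contact_force"].round(2),st["width"],st["q"].round(2))
s=r.snapshot("wrist");im=s["image"];cv2.imwrite("pics/w24.png",cv2.resize(im[180:330,220:420][:,:,::-1],None,fx=4,fy=4,interpolation=cv2.INTER_CUBIC))
np.save("T24.npy",T)
E
```

```text
time_s: 28.95
position: [0.5452, -0.1846, 0.2318]
eef_rot: [0.354, 1.567, 2.038]
contact_force: [-0.2, 0.1, -1.1]
width: 0.0334
[[-0.0017 -0.9936 -0.113   0.5452]
 [ 0.0035 -0.113   0.9936 -0.1843]
 [-1.      0.0013  0.0037  0.2319]
 [ 0.      0.      0.      1.    ]] 29.0 [ 0.07 -0.21 -1.24] 0.03274871979373224 [-0.47  0.35  0.11  1.33  0.   -0.58]
```

View pics/w24.png

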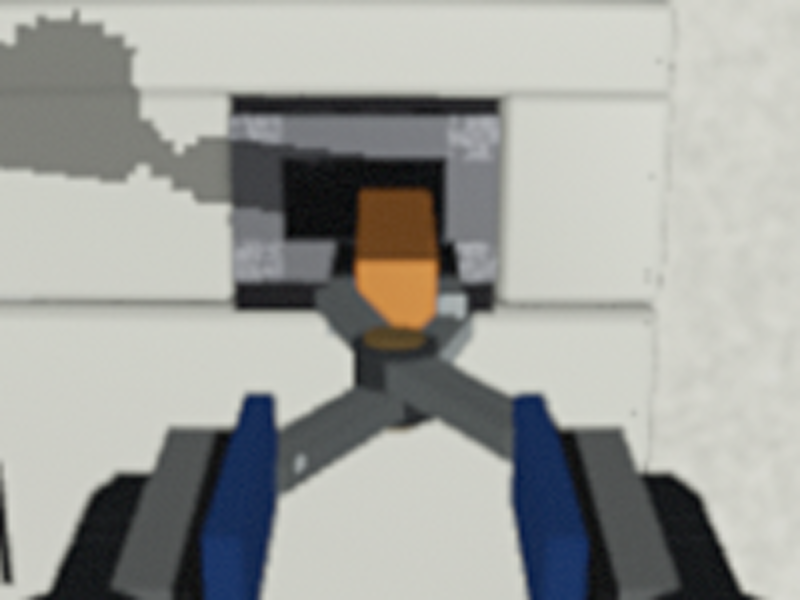

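```bash
python3 - <<'E'
from rig import r
from h import *
T=np.load("T24.npy");st=r.get_state();s=r.snapshot("wrist")
f=lambda X,Y:(220+(X+.5)/4-.5,180+(Y+.5)/4-.5)
C=[plane(s,*f(*p),.105,T) for p in[(284,158),(445,158),(445,240),(284,240)]]
for c in C:print("shaft",c.round(4))
m=np.mean(C,0);print(m, np.linalg.norm(C[0]-C[1]),np.linalg.norm(C[1]-C[2]))
Ti=np.linalg.inv(T);print("shaft in tool",(Ti@np.r_[m,1]).round(4))
I=np.eye(4)
def atx(X,Y,x):
    o,d=ray(s,*f(X,Y),I);return (o+d*(x-o[0])/d[0]).round(4)
for x in(.1075,.1095,.1115): print("glass bottom near L,R",atx(358,188,x),atx(433,188,x))
for x in(.0625,.0645,.0665): print("glass top near L,R",atx(357,259,x),atx(437,259,x))
print("tip mid",atx(395,250,.08))
E
```

```text
shaft [ 0.5397 -0.2059  0.105 ]
shaft [ 0.5363 -0.175   0.105 ]
shaft [ 0.5526 -0.173   0.105 ]
shaft [ 0.5561 -0.2044  0.105 ]
[ 0.5461786  -0.18957555  0.105     ] 0.031047826511636862 0.016447080468741066
shaft in tool [ 1.269e-01 -5.000e-04 -5.800e-03  1.000e+00]
glass bottom near L,R [ 0.1075  0.0066 -0.0066] [0.1075 0.0066 0.007 ]
glass bottom near L,R [ 0.1095  0.0061 -0.0066] [0.1095 0.0061 0.007 ]
glass bottom near L,R [ 0.1115  0.0056 -0.0067] [0.1115 0.0056 0.0071]
glass top near L,R [ 0.0625  0.0069 -0.0056] [0.0625 0.0069 0.0065]
glass top near L,R [ 0.0645  0.0063 -0.0057] [0.0645 0.0063 0.0065]
glass top near L,R [ 0.0665  0.0057 -0.0057] [0.0665 0.0057 0.0066]
tip mid [0.08   0.0032 0.0001]
```

```bash
python3 -m jog '[[[0,-0.001,-0.012],0,0.382],[[0,-0.002,-0.022],0,0.382],[[0,-0.002,-0.022],0,0.382],[[0.01,-0.002,-0.022],0,0.382],[[0.02,-0.002,-0.022],0,0.382],[[0.03,-0.002,-0.022],0,0.382],[[0.04,-0.002,-0.022],0,0.382],[[0.04,-0.002,-0.022],0,0.382]]'
python3 - <<'E'
from rig import r
from h import *
r.snapshot("top")
st=r.get_state();T=toolT(st);print(T.round(4),st["time_s"],st["contact_force"].round(2),st["width"])
s=r.snapshot("wrist");im=s["image"];cv2.imwrite("pics/w25.png",cv2.resize(im[180:330,220:420][:,:,::-1],None,fx=4,fy=4,interpolation=cv2.INTER_CUBIC))
E
```

```text
time_s: 29.77
position: [0.5463, -0.1912, 0.2193]
eef_rot: [0.465, 1.566, 2.149]
contact_force: [-1.2, 0.3, -1.3]
width: 0.0331
[[-0.0021 -0.9936 -0.1126  0.5464]
 [ 0.0035 -0.1126  0.9936 -0.1912]
 [-1.      0.0017  0.0038  0.2196]
 [ 0.      0.      0.      1.    ]] 29.8167 [-0.71 -0.07 -0.41] 0.033171460247157676
```

View pics/w25.png

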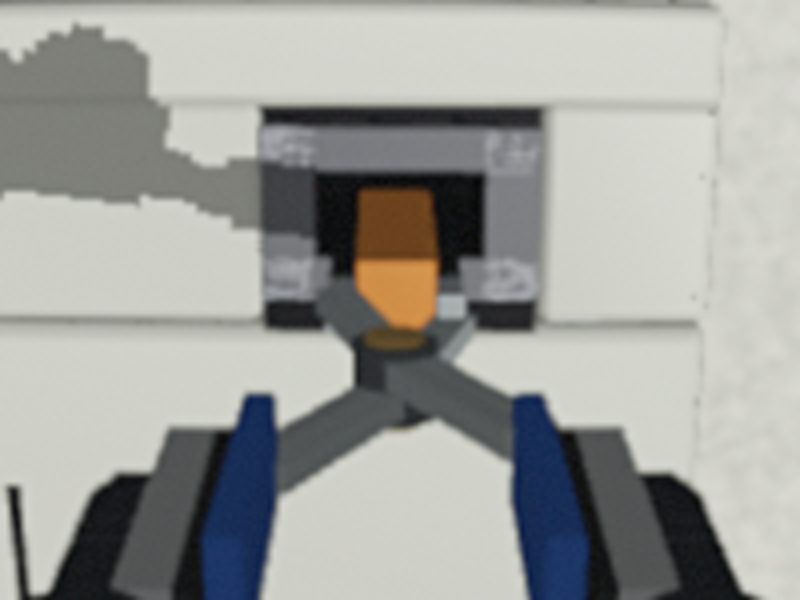

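```bash
python3 - <<'E'
from rig import r
from h import *
st=r.get_state();T=toolT(st);s=r.snapshot("wrist")
f=lambda X,Y:(220+(X+.5)/4-.5,180+(Y+.5)/4-.5)
Ti=np.linalg.inv(T)
for p in[(316,173),(484,173),(400,173)]:
    w=plane(s,*f(*p),.105,T);print(w.round(4),(Ti@np.r_[w,1]).round(4))
E
```

```text
[ 0.5403 -0.2062  0.105 ] [ 0.1148  0.0077 -0.0145  1.    ]
[ 0.5369 -0.1753  0.105 ] [0.1149 0.0076 0.0166 1.    ]
[ 0.5386 -0.1907  0.105 ] [0.1149 0.0076 0.001  1.    ]
```

```bash
python3 -m jog '[[[0.02,-0.002,0.001],0,0.382],[[0.04,-0.002,0.001],0,0.382],[[0.06,-0.002,0.001],0,0.382],[[0.08,-0.002,0.001],0,0.382],[[0.1,-0.002,0.001],0,0.382],[[0.12,-0.002,0.001],0,0.382],[[0.14,-0.002,0.001],0,0.382],[[0.14,-0.002,0.001],0,0.382]]'
python3 - <<'E'
from rig import r
from h import *
for i in range(3):
    st=r.get_state();T=toolT(st);print(T[:3,3].round(4),st["time_s"],st["contact_force"].round(2),st["width"]);r.snapshot("top")
E
```

```text
time_s: 30.58
position: [0.5466, -0.1906, 0.1767]
eef_rot: [0.531, 1.566, 2.215]
contact_force: [0.9, -0.1, -1.4]
width: 0.0331
[ 0.5466 -0.1906  0.1767] 30.5833 [ 0.89 -0.08 -1.43] 0.033093487391258385
[ 0.5468 -0.1907  0.1774] 30.6333 [-0.81 -0.45 -0.21] 0.03304663403366665
[ 0.547  -0.1908  0.1779] 30.6833 [ 0.2   0.82 -0.56] 0.033103920913347934
```

```bash
python3 -m jog '[[[0.004,0,0],0,0.382],[[0.008,0,0],0,0.382],[[0.012,0,0],0,0.382],[[0.016,0,0],0,0.382],[[0.02,0,0],0,0.382],[[0.024,0,0],0,0.382],[[0.024,0,0],0,0.382],[[0.024,0,0],0,0.382]]'
python3 - <<'E'
from rig import r
from h import *
for i in range(2):
    st=r.get_state();T=toolT(st);print(T[:3,3].round(4),st["time_s"],st["contact_force"].round(2),st["torque"].round(3),st["width"]);r.snapshot("top")
E
```

```text
time_s: 31.4
position: [0.547, -0.1908, 0.1707]
eef_rot: [0.344, 1.567, 2.027]
contact_force: [0.4, -0.8, -2.0]
width: 0.0328
[ 0.547  -0.1908  0.1707] 31.4 [ 0.36 -0.75 -2.  ] [ 0.017 -0.057 -0.007] 0.032784122921116744
[ 0.5471 -0.1908  0.1708] 31.45 [-0.59 -0.03 -1.32] [0.029 0.025 0.021] 0.03307732989662199
```

Free so far; continue in smaller steps.

```bash
python3 -m jog '[[[0.003,0,0],0,0.382],[[0.006,0,0],0,0.382],[[0.009,0,0],0,0.382],[[0.012,0,0],0,0.382],[[0.014,0,0],0,0.382],[[0.016,0,0],0,0.382],[[0.016,0,0],0,0.382],[[0.016,0,0],0,0.382]]'
python3 - <<'E'
from rig import r
from h import *
for i in range(2):
    st=r.get_state();T=toolT(st);print(T[:3,3].round(4),st["time_s"],st["contact_force"].round(2),st["torque"].round(3),st["width"]);r.snapshot("top")
E
```

```text
time_s: 32.17
position: [0.547, -0.1909, 0.166]
eef_rot: [0.37, 1.567, 2.054]
contact_force: [-1.1, -0.1, 1.6]
width: 0.0333
[ 0.547  -0.1909  0.166 ] 32.1667 [-1.06 -0.13  1.58] [-0.03   0.44   0.014] 0.033331480946007234
[ 0.547  -0.1909  0.166 ] 32.2167 [-1.53  0.19  1.42] [-0.109  0.461  0.019] 0.03310294329810065
```

```bash
python3 -m jog '[[[0,0.002,0],0,0.382],[[0.002,0.002,0],0,0.382],[[0.004,0.002,0],0,0.382],[[0.006,0.002,0],0,0.382],[[0.008,0.002,0],0,0.382],[[0.01,0.002,0],0,0.382],[[0.01,0.002,0],0,0.382],[[0.01,0.002,0],0,0.382]]'
python3 - <<'E'
from rig import r
from h import *
for i in range(2):
    st=r.get_state();T=toolT(st);print(T[:3,3].round(4),st["time_s"],st["contact_force"].round(2),st["torque"].round(3),st["width"]);r.snapshot("top")
E
```

```text
time_s: 32.93
position: [0.5464, -0.1908, 0.1628]
eef_rot: [0.384, 1.567, 2.068]
contact_force: [0.9, 0.1, -0.7]
width: 0.033
[ 0.5464 -0.1908  0.1628] 32.9333 [ 0.87  0.1  -0.74] [-0.131  0.009 -0.   ] 0.03300097728615751
[ 0.5464 -0.1908  0.1628] 32.9833 [ 0.72 -1.6  -1.62] [-0.078 -0.043 -0.016] 0.033196781788031586
```

```bash
python3 -m jog '[[[0.002,0,0],0,0.382],[[0.004,0,0],0,0.382],[[0.006,0,0],0,0.382],[[0.008,0,0],0,0.382],[[0.01,0,0],0,0.382],[[0.01,0,0],0,0.382],[[0.01,0,0],0,0.382],[[0.01,0,0],0,0.382]]'
python3 - <<'E'
from rig import r
from h import *
for i in range(2):
    st=r.get_state();T=toolT(st);print(T[:3,3].round(4),st["time_s"],st["contact_force"].round(2),st["torque"].round(3),st["width"]);r.snapshot("top")
E
```

```text
time_s: 33.7
position: [0.5464, -0.1908, 0.1599]
eef_rot: [0.368, 1.567, 2.052]
contact_force: [0.3, -0.2, -0.5]
width: 0.0329
[ 0.5464 -0.1908  0.1599] 33.7 [ 0.27 -0.24 -0.53] [-0.025  0.029  0.02 ] 0.032898789347021846
[ 0.5464 -0.1908  0.1599] 33.75 [-0.48 -0.01 -1.08] [-0.129 -0.073 -0.031] 0.03305947938676081
```

```bash
python3 -m jog '[[[0.001,0,0],0,0.382],[[0.002,0,0],0,0.382],[[0.003,0,0],0,0.382],[[0.004,0,0],0,0.382],[[0.005,0,0],0,0.382],[[0.005,0,0],0,0.382],[[0.005,0,0],0,0.382],[[0.005,0,0],0,0.382]]'
python3 - <<'E'
from rig import r
from h import *
for i in range(2):
    st=r.get_state();T=toolT(st);print(T[:3,3].round(4),st["time_s"],st["contact_force"].round(2),st["torque"].round(3),st["width"]);r.snapshot("top")
E
```

```text
time_s: 34.47
position: [0.5464, -0.1909, 0.1585]
eef_rot: [0.347, 1.567, 2.031]
contact_force: [0.5, 0.5, 0.4]
width: 0.033
[ 0.5464 -0.1909  0.1585] 34.4667 [0.52 0.47 0.38] [-0.01   0.086 -0.007] 0.033023270403248456
[ 0.5464 -0.1909  0.1585] 34.5167 [-0.58 -0.22  0.26] [-0.083  0.014 -0.048] 0.03314798187601474
```

```bash
python3 -m jog '[[[0.001,0,0],0,0.382],[[0.002,0,0],0,0.382],[[0.003,0,0],0,0.382],[[0.004,0,0],0,0.382],[[0.004,0,0],0,0.382],[[0.004,0,0],0,0.382],[[0.004,0,0],0,0.382],[[0.004,0,0],0,0.382]]'
python3 - <<'E'
from rig import r
from h import *
for i in range(2):
    st=r.get_state();T=toolT(st);print(T[:3,3].round(4),st["time_s"],st["contact_force"].round(2),st["torque"].round(3),st["width"]);r.snapshot("top")
E
```

```text
time_s: 35.23
position: [0.5465, -0.1909, 0.1573]
eef_rot: [0.327, 1.567, 2.01]
contact_force: [0.6, 0.4, 2.0]
width: 0.0332
[ 0.5465 -0.1909  0.1573] 35.2333 [0.58 0.37 2.04] [-0.059  0.101 -0.006] 0.033160129453794145
[ 0.5464 -0.1909  0.1573] 35.2833 [-0.9  -0.44  1.16] [-0.073  0.065  0.02 ] 0.03294529338988395
```

```bash
python3 -m jog '[[[0.001,0,0],0,0.382],[[0.002,0,0],0,0.382],[[0.003,0,0],0,0.382],[[0.003,0,0],0,0.382],[[0.003,0,0],0,0.382],[[0.003,0,0],0,0.382],[[0.003,0,0],0,0.382],[[0.003,0,0],0,0.382]]'
python3 - <<'E'
from rig import r
from h import *
for i in range(2):
    st=r.get_state();T=toolT(st);print(T[:3,3].round(4),st["time_s"],st["contact_force"].round(2),st["torque"].round(3),st["width"]);r.snapshot("top")
E
```

```text
time_s: 36.0
position: [0.5465, -0.1909, 0.1566]
eef_rot: [0.276, 1.567, 1.959]
contact_force: [-0.1, -0.3, 5.2]
width: 0.0332
[ 0.5465 -0.1909  0.1566] 36.0 [-0.15 -0.29  5.23] [0.099 0.27  0.054] 0.03315525249145751
[ 0.5465 -0.1909  0.1566] 36.05 [-0.42  0.45  6.11] [ 0.033  0.319 -0.023] 0.03315204339613001
```

```bash
python3 -m jog '[[[0,0,0],0,0.39],[[0,0,0],0,0.4],[[0,0,0],0,0.41],[[0,0,0],0,0.42],[[0,0,0],0,0.43],[[0,0,0],0,0.44],[[0,0,0],0,0.445],[[0,0,0],0,0.445]]'
python3 - <<'E'
from rig import r
from h import *
for i in range(2):
    st=r.get_state();T=toolT(st);print(T[:3,3].round(4),st["time_s"],st["contact_force"].round(2),st["torque"].round(3),st["width"]);s=r.snapshot("wrist")
im=s["image"];cv2.imwrite("pics/w26.png",cv2.resize(im[180:330,220:420][:,:,::-1],None,fx=4,fy=4,interpolation=cv2.INTER_CUBIC))
E
```

```text
time_s: 36.77
position: [0.5464, -0.1908, 0.1564]
eef_rot: [0.335, 1.567, 2.018]
contact_force: [-0.1, 1.3, -0.4]
width: 0.0379
[ 0.5464 -0.1908  0.1564] 36.7667 [-0.14  1.27 -0.37] [0.003 0.045 0.05 ] 0.03787634702074633
[ 0.5464 -0.1908  0.1564] 36.8167 [-0.13 -1.14 -1.29] [-0.001 -0.001 -0.002] 0.03805857144139095
```

View pics/w26.png

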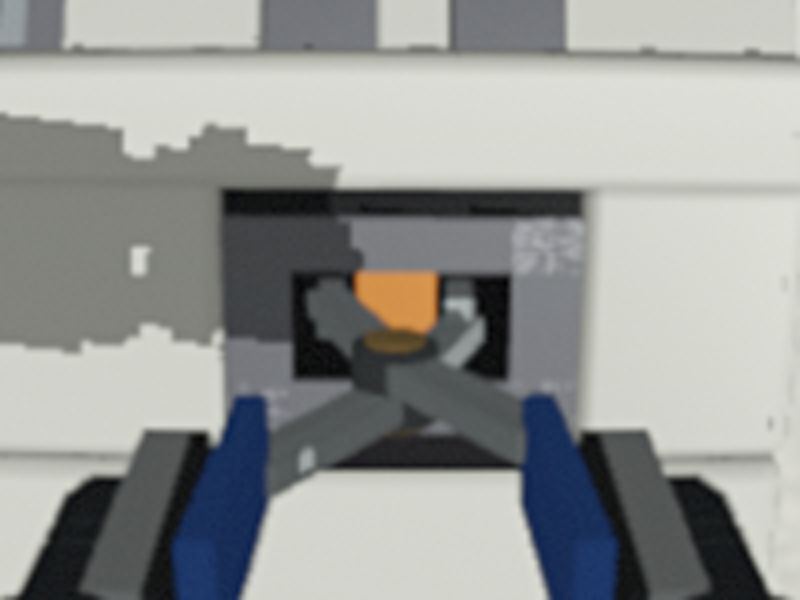

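```bash
python3 -m jog '[[[-0.015,0,0],0,0.445],[[-0.03,0,0],0,0.445],[[-0.05,0,0],0,0.445],[[-0.08,0,0],0,0.445],[[-0.11,0,0],0,0.445],[[-0.15,0,0],0,0.445],[[-0.19,0,0],0,0.445],[[-0.22,0,0],0,0.445]]'
python3 - <<'E'
from rig import r
from h import *
for i in range(2):
    st=r.get_state();T=toolT(st);print(T[:3,3].round(4),st["time_s"],st["contact_force"].round(2),st["torque"].round(3),st["width"]);s=r.snapshot("wrist")
im=s["image"];cv2.imwrite("pics/w27.png",cv2.resize(im[180:330,220:420][:,:,::-1],None,fx=4,fy=4,interpolation=cv2.INTER_CUBIC))
f=lambda X,Y:(220+(X+.5)/4-.5,180+(Y+.5)/4-.5)
E
```

```text
time_s: 37.53
position: [0.5468, -0.1912, 0.2242]
eef_rot: [0.01, 1.568, 1.693]
contact_force: [-0.3, -0.3, -0.1]
width: 0.0381
[ 0.5468 -0.1912  0.2242] 37.5333 [-0.3  -0.35 -0.13] [ 0.014 -0.017  0.044] 0.0381331898559196
[ 0.5472 -0.1914  0.2255] 37.5833 [-0.63  0.4   0.45] [0.005 0.061 0.032] 0.03797876731093657
```

View pics/w27.png

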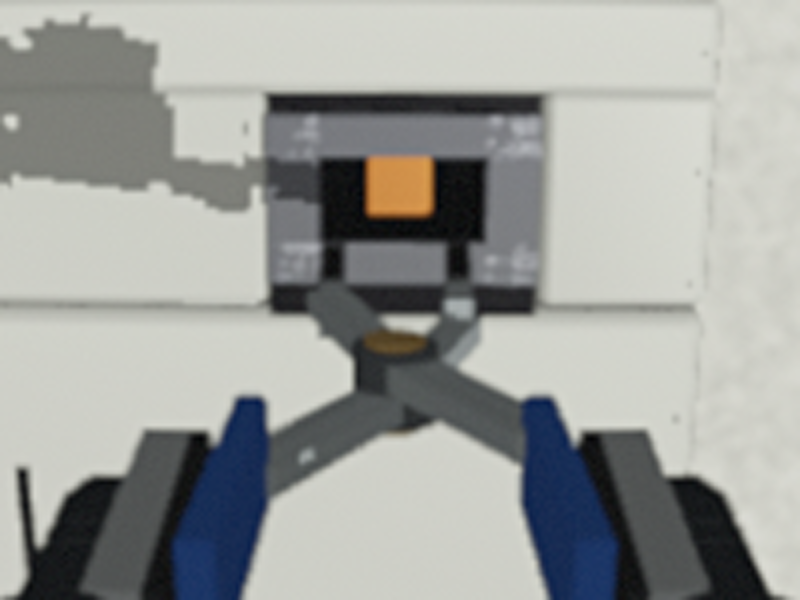

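```bash
python3 -m jog '[[[0,0.01,0.05],0.01,0.445],[[0,0.04,0.14],0.04,0.445],[[0,0.07,0.26],0.07,0.445],[[0,0.11,0.39],0.1,0.445],[[0,0.15,0.52],0.13,0.445],[[0,0.19,0.65],0.15,0.445],[[0,0.22,0.77],0.17,0.445],[[0,0.24,0.839],0.1777,0.445]]'
python3 -m jog '[[[0,0,0],0,0.445],[[0,0,0],0,0.445],[[0,0,0],0,0.445],[[0,0,0],0,0.445],[[0,0,0],0,0.445],[[0,0,0],0,0.445],[[0,0,0],0,0.445],[[0,0,0],0,0.445]]'
python3 - <<'E'
from rig import r
from h import *
st=r.get_state();T=toolT(st);print(T.round(4),st["time_s"],st["contact_force"].round(2),st["width"])
z=T[:3,2];print(np.degrees(np.arctan2(-z[0],z[1])))
s=r.snapshot("wrist");im=s["image"];cv2.imwrite("pics/w28.png",cv2.resize(im[160:310,220:420][:,:,::-1],None,fx=4,fy=4,interpolation=cv2.INTER_CUBIC));np.save("T28.npy",T)
s=r.snapshot("top");cv2.imwrite("pics/top28.png",s["image"][:,:,::-1])
E
```

```text
time_s: 38.3
position: [0.4447, 0.0536, 0.2233]
eef_rot: [0.731, 1.567, 2.041]
contact_force: [0.7, -1.1, -1.1]
width: 0.0384
time_s: 38.97
position: [0.4468, 0.0506, 0.2233]
eef_rot: [0.743, 1.567, 2.054]
contact_force: [-0.4, 0.8, -0.9]
width: 0.0381
[[-0.0017 -0.9664  0.257   0.4468]
 [ 0.0033  0.257   0.9664  0.0506]
 [-1.      0.0025  0.0027  0.2233]
 [ 0.      0.      0.      1.    ]] 38.9667 [-0.36  0.79 -0.89] 0.03810673257609834
-14.892259296068628
```

View pics/w28.png

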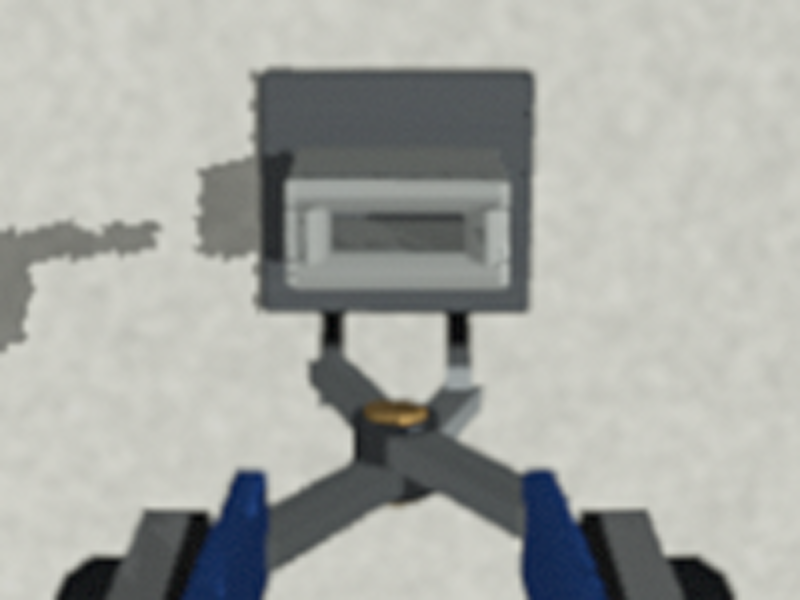

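```bash
python3 - <<'E'
from rig import r
from h import *
T=np.load("T28.npy");s=r.snapshot("wrist");Ti=np.linalg.inv(T);I=np.eye(4)
f=lambda X,Y:(220+(X+.5)/4-.5,160+(Y+.5)/4-.5)
C=[plane(s,*f(*p),.052,T) for p in[(287,180),(511,180),(511,290),(287,290)]];m=np.mean(C,0);print("rim",m,(Ti@np.r_[m,1]).round(4),np.linalg.norm(C[0]-C[1]),np.linalg.norm(C[1]-C[2]))
C=[plane(s,*f(*p),.004,T) for p in[(262,70),(532,70),(530,310),(260,310)]];m=np.mean(C,0);print("foot",m,(Ti@np.r_[m,1]).round(4),np.linalg.norm(C[0]-C[1]),np.linalg.norm(C[1]-C[2]))
o,d=ray(s,*f(396,313),I);
for x in(.0825,.0845):print("tip near",(o+d*(x-o[0])/d[0]).round(4))
E
```

```text
rim [0.44852915 0.05096757 0.052     ] [ 1.713e-01 -2.000e-03  3.000e-04  1.000e+00] 0.049640571824368464 0.02524958977662446
foot [0.44787296 0.05057629 0.004     ] [ 2.193e-01 -1.600e-03 -3.000e-04  1.000e+00] 0.06778580297422185 0.06261959557149369
tip near [ 0.0825  0.0053 -0.0003]
tip near [ 0.0845  0.0047 -0.0003]
```

```bash
python3 -m jog '[[[0,-0.005,0.001],0,0.445],[[0.03,-0.009,0.001],0,0.445],[[0.08,-0.009,0.001],0,0.445],[[0.14,-0.009,0.001],0,0.445],[[0.2,-0.009,0.001],0,0.445],[[0.24,-0.009,0.001],0,0.445],[[0.26,-0.009,0.001],0,0.445],[[0.26,-0.009,0.001],0,0.445]]'
python3 - <<'E'
from rig import r
from h import *
r.snapshot("top");st=r.get_state();T=toolT(st);print(T[:3,3].round(4),st["time_s"],st["contact_force"].round(2),st["width"])
s=r.snapshot("wrist");im=s["image"];cv2.imwrite("pics/w29.png",cv2.resize(im[160:310,220:420][:,:,::-1],None,fx=4,fy=4,interpolation=cv2.INTER_CUBIC))
E
```

```text
time_s: 39.78
position: [0.4485, 0.0508, 0.144]
eef_rot: [1.089, 1.566, 2.4]
contact_force: [-0.3, -0.7, -1.1]
width: 0.0381
[0.449  0.0508 0.145 ] 39.8333 [-0.12  0.18 -0.91] 0.037964960976501406
```

View pics/w29.png

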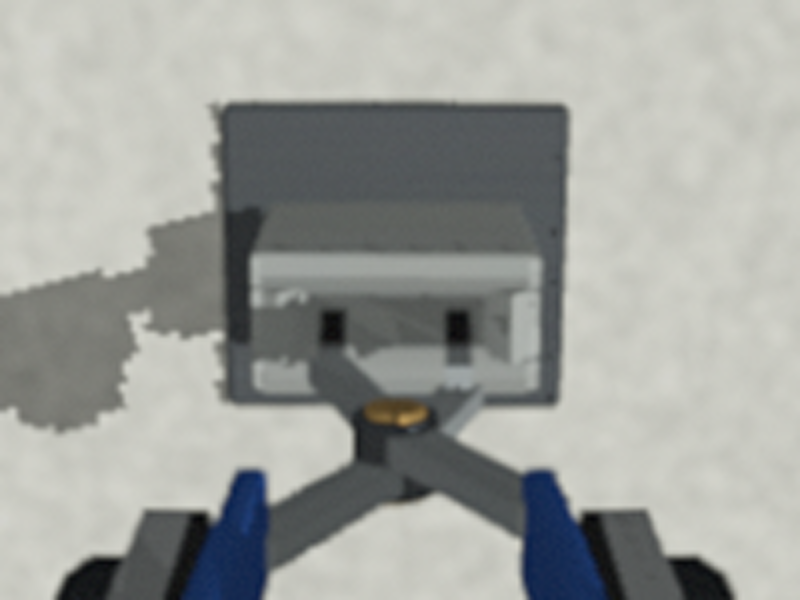

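```bash
python3 -m jog '[[[0.02,0,0],0,0.445],[[0.045,0,0],0,0.445],[[0.07,0,0],0,0.445],[[0.095,0,0],0,0.445],[[0.12,0,0],0,0.445],[[0.145,0,0],0,0.445],[[0.16,0,0],0,0.445],[[0.16,0,0],0,0.445]]'
python3 - <<'E'
from rig import r
from h import *
r.snapshot("top");st=r.get_state();T=toolT(st);print(T[:3,3].round(4),st["time_s"],st["contact_force"].round(2),st["torque"].round(3),st["width"])
E
```

```text
time_s: 40.55
position: [0.4486, 0.0509, 0.0963]
eef_rot: [0.993, 1.566, 2.304]
contact_force: [0.4, -1.9, -1.6]
width: 0.0382
[0.4489 0.0509 0.0969] 40.6 [ 0.07  0.22 -0.84] [-0.036 -0.142  0.005] 0.03780864817555562
```

```bash
python3 -m jog '[[[0.004,0,0],0,0.445],[[0.008,0,0],0,0.445],[[0.012,0,0],0,0.445],[[0.015,0,0],0,0.445],[[0.018,0,0],0,0.445],[[0.018,0,0],0,0.445],[[0.018,0,0],0,0.445],[[0.018,0,0],0,0.445]]'
python3 - <<'E'
from rig import r
from h import *
r.snapshot("top");st=r.get_state();T=toolT(st);print(T[:3,3].round(4),st["time_s"],st["contact_force"].round(2),st["torque"].round(3),st["width"])
E
```

```text
time_s: 41.27
position: [0.4492, 0.0509, 0.092]
eef_rot: [0.684, 1.567, 1.995]
contact_force: [0.0, 0.6, 0.1]
width: 0.0382
[0.4492 0.051  0.092 ] 41.3167 [ 0.51  0.26 -0.82] [-0.007 -0.118 -0.   ] 0.038110595876903124
```

```bash
python3 -m jog '[[[0.002,0,0],0,0.445],[[0.004,0,0],0,0.445],[[0.006,0,0],0,0.445],[[0.008,0,0],0,0.445],[[0.008,0,0],0,0.445],[[0.008,0,0],0,0.445],[[0.008,0,0],0,0.445],[[0.008,0,0],0,0.445]]'
python3 - <<'E'
from rig import r
from h import *
r.snapshot("top");st=r.get_state();T=toolT(st);print(T[:3,3].round(4),st["time_s"],st["contact_force"].round(2),st["torque"].round(3),st["width"])
E
```

```text
time_s: 41.98
position: [0.4491, 0.051, 0.0895]
eef_rot: [0.707, 1.567, 2.019]
contact_force: [1.6, 0.7, -0.6]
width: 0.0381
[0.4491 0.051  0.0895] 42.0333 [ 0.79 -0.62 -0.7 ] [-0.06  -0.124 -0.003] 0.038238200142622344
```

```bash
python3 -m jog '[[[0.003,0,0],0,0.45],[[0.003,0,0],0,0.47],[[0.003,0,0],0,0.49],[[0.003,0,0],0,0.52],[[0.003,0,0],0,0.55],[[0.003,0,0],0,0.6],[[0.003,0,0],0,0.6],[[0.003,0,0],0,0.6]]'
python3 - <<'E'
from rig import r
from h import *
st=r.get_state();T=toolT(st);print(T[:3,3].round(4),st["time_s"],st["contact_force"].round(2),st["torque"].round(3),st["width"])
s=r.snapshot("wrist");im=s["image"];a=cv2.resize(im[160:360,220:420][:,:,::-1],None,fx=2,fy=2)
s=r.snapshot("scene");b=cv2.resize(s["image"][110:240,280:400][:,:,::-1],None,fx=3,fy=3);b=np.vstack([b,np.zeros((400-b.shape[0],b.shape[1],3),np.uint8)])
cv2.imwrite("pics/c30.png",np.hstack([a,b]))
E
```

```text
time_s: 42.7
position: [0.4491, 0.051, 0.0886]
eef_rot: [0.707, 1.567, 2.018]
contact_force: [0.1, 0.9, 0.6]
width: 0.0511
[0.4491 0.051  0.0886] 42.7 [0.11 0.86 0.64] [ 0.002 -0.021  0.021] 0.05114312274148106
```

View pics/c30.png

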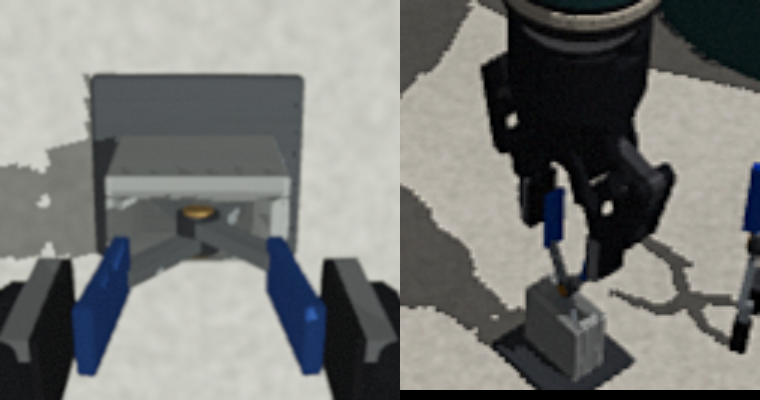

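Released in the stand; clear on both sides. Retreat straight up, fingers a bit wider.

```bash
python3 -m jog '[[[-0.02,0,0],0,0.65],[[-0.06,0,0],0,0.68],[[-0.11,0,0],0,0.68],[[-0.17,0,0],0,0.68],[[-0.24,0,0],0,0.68],[[-0.31,0,0],0,0.68],[[-0.38,0,0],0,0.68],[[-0.42,0,0],0,0.68]]'
python3 -m jog '[[[0,0.05,-0.1],0,0.68],[[0,0.1,-0.2],0,0.68],[[0,0.15,-0.3],0,0.68],[[0,0.2,-0.4],0,0.68],[[0,0.2,-0.4],0,0.68],[[0,0.2,-0.4],0,0.68],[[0,0.2,-0.4],0,0.68],[[0,0.2,-0.4],0,0.68]]'
python3 - <<'E'
from rig import r
from h import *
st=r.get_state();T=toolT(st);print(T[:3,3].round(4),st["time_s"],st["contact_force"].round(2),st["width"])
for n in("scene","top","wrist"):
    s=r.snapshot(n);im=s["image"][:,:,::-1];cv2.imwrite(f"pics/{n}31.png",im)
    if n=="top":
        a=cv2.resize(im[250:320,300:390],None,fx=4,fy=4);b=cv2.resize(im[180:250,440:530],None,fx=4,fy=4);cv2.imwrite("pics/t31.png",np.hstack([a,b]))
E
```

```text
time_s: 43.47
position: [0.4498, 0.0505, 0.2172]
eef_rot: [0.009, 1.568, 1.321]
contact_force: [-0.3, -0.2, 0.2]
width: 0.0578
time_s: 44.13
position: [0.3611, -0.0496, 0.2146]
eef_rot: [0.62, 1.567, 1.932]
contact_force: [0.2, 0.2, 0.9]
width: 0.058
[ 0.3611 -0.0496  0.2146] 44.1333 [0.17 0.22 0.88] 0.05797605893446434
```

View pics/scene31.png

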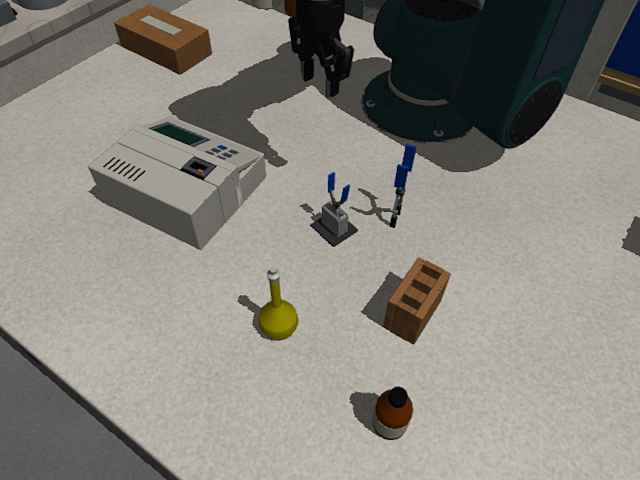

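View pics/t31.png

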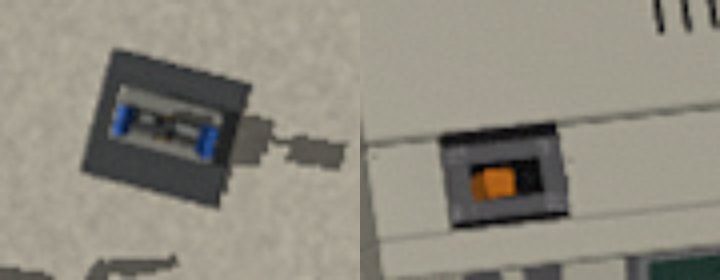

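View pics/wrist31.png

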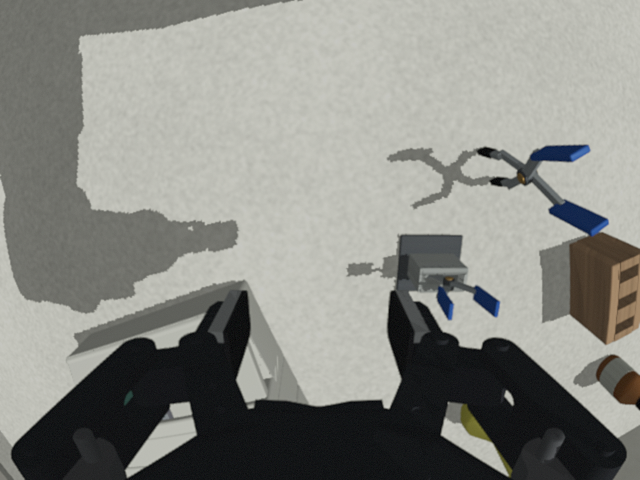

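```bash
python3 - <<'E'
from rig import r
from h import *
s=r.snapshot("scene");t=r.snapshot("top");print(r.get_state()["time_s"])
def orange(im):
    hsv=cv2.cvtColor(im,cv2.COLOR_RGB2HSV);return cv2.inRange(hsv,(8,130,150),(22,255,255))
for n,q,box in(("top",t,(440,190,530,250)),("scene",s,(170,140,230,190))):
    x0,y0,x1,y1=box;m=orange(q["image"][y0:y1,x0:x1]);mm=cv2.moments(m,True);c=(x0+mm["m10"]/mm["m00"],y0+mm["m01"]/mm["m00"]);print(n,c,mm["m00"])
    for z in(.085,.092,.094,.1): print(z,plane(q,*c,z).round(4))
    cv2.imwrite(f"pics/{n}32.png",cv2.resize(q["image"][y0:y1,x0:x1][:,:,::-1],None,fx=6,fy=6,interpolation=cv2.INTER_NEAREST))
E
```

```text
44.3833
top (474.2105263157895, 225.31578947368422) 38.0
0.085 [ 0.5472 -0.1921  0.085 ]
0.092 [ 0.5462 -0.1901  0.092 ]
0.094 [ 0.546  -0.1895  0.094 ]
0.1 [ 0.5451 -0.1878  0.1   ]
scene (200.5, 170.0) 8.0
0.085 [ 0.5371 -0.1975  0.085 ]
0.092 [ 0.5417 -0.1915  0.092 ]
0.094 [ 0.5431 -0.1898  0.094 ]
0.1 [ 0.5471 -0.1847  0.1   ]
```

View pics/scene32.png

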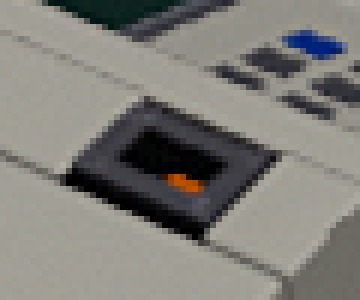

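View pics/top32.png

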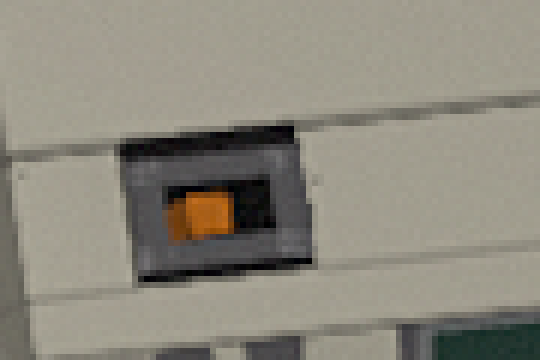

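```bash
python3 - <<'E'
from rig import r
print(r.sign_off()); print(r.get_state()["time_s"])
E
```

```text
the job is handed in; nothing more can be done
None
the job is handed in; nothing more can be done
```

I loaded the amber glass into the photometer cell, stood the tongs back in their stand, and handed the job in at about 44 s. The sign-off gives no verdict, so the result rests on my own checks below.

**Landing:**
- The upward force on the glass rose slowly over about 2.5 mm. It then climbed steeply to about 6.4 N, which fits the rubber pad going hard.
- I stopped pressing there, opened the tongs and lifted them away. The glass stayed down.
- The top view puts the glass at the centre of the shaft, with its foot about 7 mm above the cell point, and the tool height at landing agrees.
- The scene view alone placed the glass about 4 mm off in x, but only a few of its pixels were visible there.

**Other final checks:**
- The tongs look upright in the stand, with open gaps to both fingers before I withdrew. I released them about 1 mm or less above the sleeve floor, with no contact felt beforehand.
- The flask and the bottle look unmoved in the last pictures. I did not re-measure the green and blue glasses.

**What went wrong or stayed uncertain:**
- **Wrist limit:** the first approach ran the last joint into its limit and tilted the tool by 3°. I corrected it, which cost a few seconds.
- **First grip:** it held only the tops of the tong plates and slipped off. The fingertips appear about 30 mm shorter than described, so I gripped lower the second time.
- **Leaf spring:** I felt only about 2 N, and early. That the glass is on the floor rather than held by the spring rests on the 6.4 N stop and the measured height.
- **Squeeze:** I could only estimate it from the finger opening, at about 10 N from each side.

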